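# Slide a pipette holder onto the slanted rail and hang the pipette in it

### The job

Fit the loose pipette holder onto the slanted rail: enter its foot at the rail's open end and slide it along until it is fully home against the stop. Then take the pipette out of the parking post and hang it upright in the holder's fork, its collar resting down on both prongs, and let go. Do not knock the other things on the bench about.

Things in the scene. Friction and masses are not known exactly. Their poses are not given: they have to be found in the camera images.
- rail: Aluminium C-channel, 240 mm long, fixed on a white stand. Origin: channel floor, mid-width, at the open end, 130 mm above the bench. y runs level along it to the closed end; z, the way the slot faces, leans 30 deg from vertical, away from the robot; x points across, to the robot and up. Inside 27 wide, 9.5 high; 4 mm lips leave a 14 mm slot, lip tops at z 13.5. Only entry: the open end.
- rail_stop (a point): Centre of the channel floor at the closed end, on the face of the black stop block (y = 240 mm in the rail's axes). The block's top is at z = 19 mm of the rail's axes, the rail is 35 mm wide outside. The stand's base plate (110 x 260 mm, 12 mm high) and two columns are below the rail; the base plate reaches 60 mm out on the side to which the slot leans.
- holder_grip (a point): Loose white pipette holder (about 150 g), standing upright on the bench: centre of its grip block, 48 mm above the foot's underside. Block 16 x 16 mm, 24 to 62 mm above the underside; grip it across y. Axes: z up, y its length, -x the side where the fork sticks out. In the rail its axes match the rail's axes, fork away from the robot.
- holder_foot (a point): Centre of the underside of the holder's steel foot, 48 mm below holder_grip, same axes: two bevelled discs in a row along y, together 46 long, 24 wide, 7.5 mm thick. Neck above it 8 mm wide, 30 long, passes the slot; from 17 to 24 mm up a saddle 30 x 44 mm stays outside. Fitted, the foot slides on the channel floor; home, this point is 217 mm from the open end, 23 mm from the stop.
- holder_seat (a point): Middle of the holder's fork on its prongs' top, where a hung pipette's collar is centred: x -46, z 48.7 mm from holder_foot. The fork rises 36 deg in the holder's axes; in the rail it opens away from the robot, level, as the loose fit sags 6 deg once let go. Prongs 22 mm apart inside, 8 wide, 6 thick; 22 to 25 mm before this point each has a lug 7 mm high; the gap's closed end is 12 mm behind.
- pipette_grip (a point): Pipette (201 mm, about 90 g) standing upright in the post: point on its axis, 163 mm above the nozzle's end, in the round white handle (28 mm across, from 50 mm below to 22 mm above this point). z up. A finger rest 10 mm wide sticks out 33 mm from the axis at -x, 13 to 19 mm above this point: grip across y. The plunger ends 38 mm above it.
- pipette_seat (a point): Centre of the underside of the pipette's grey collar (32 mm across), 58 mm below pipette_grip. The shaft below it is 16 mm across for 60 mm, then a thin nozzle of 45 mm. In the post the collar rests on the post's top.
- post: Grey parking post fixed on the bench, 34 x 34 mm and 110 mm high, on a foot 80 x 80 x 4 mm; the pipette stands in its upright 20 mm hole, with the collar on the post's top, so it has to be lifted 105 mm to come clear. Origin: centre of its underside.
- tipbox: Bystander: pipette tip box, 85 x 120 x 56 mm. Origin: centre of its underside.
- tuberack: Bystander: white tube rack, 70 x 110 x 30 mm. Origin: centre of its underside.
- reagent: Bystander: white reagent bottle with blue cap, 84 mm across, 170 mm high. Origin: centre of its underside.
- beaker: Bystander: glass beaker, 70 mm across, 90 mm high. Origin: centre of its underside.
- timer: Bystander: flat bench timer, 65 x 65 x 18 mm. Origin: centre of its underside.
- jar: Bystander: amber jar, 60 mm across, 80 mm high. Origin: centre of its underside.
Things that resemble listed ones, but are neither listed nor needed, are in the scene too. Leave any green look-alike of the part that bears pipette_grip alone. Leave any brown look-alike of the part that bears holder_grip alone.

How it is judged (in metres and radians):
On the way, in this order (a step that is already met when the one before it is completed fails the run):
1. the holder's foot is inside the rail, entered at the open end (y of holder_foot in the frame of rail above 0.024 m and x of holder_foot in the frame of rail between -0.006 and 0.006 m and z of holder_foot in the frame of rail between -0.004 and 0.006 m and angle between the y axis of holder_foot and the y axis of rail, either way round below 0.2 rad), for 0.1 s.
2. the holder is home against the stop, the pipette not yet hung (y of holder_foot in the frame of rail above 0.212 m and distance between pipette_seat and holder_seat above 0.05 m), for 0.1 s.
At the end, for the whole second after the job is handed in: The holder's foot is in the rail within 6 mm of the stop, and the pipette hangs upright (within 11 degrees) in its fork, the collar's underside within 10 mm of the middle of the fork's prongs (y of holder_foot in the frame of rail between 0.211 and 0.222 m and x of holder_foot in the frame of rail between -0.006 and 0.006 m and z of holder_foot in the frame of rail between -0.004 and 0.006 m and angle between the y axis of holder_foot and the y axis of rail, either way round below 0.2 rad and distance between pipette_seat and holder_seat below 0.01 m and angle between pipette_seat's own z axis and vertical below 0.2 rad); the robot touches nothing.
It fails at once if a bystander on the bench is pushed more than 30 mm or knocked over (distance of any of tipbox, tuberack, reagent, beaker, timer, jar from where it was at the start of the episode above 0.03 m or angle between any of reagent, beaker, jar's own z axis and vertical above 0.7 rad).
It also fails if it takes over 72 s, if anything falls off the work surface, if the arm or the gripper's body presses on something with over 40 N, if the wrist force passes 120 N, or if a joint passes its speed limit or range.

### The arm

A 7-joint arm with a two-finger parallel gripper is mounted at the origin on the work surface. World frame = base frame: x ahead of the robot, y to its left, z up, the work surface at z = 0. Lengths are in m, angles in degrees, forces in N, time in s.
With the tool pointing down it reaches from about 0.425 to 0.875 m from the base axis. Payload 4.7 kg.
Tool frame: the origin (TCP) lies at the very end of the fingers, on their centre line; the grasp point (between the pads) lies 19 mm behind it; z points along the fingers, y is the direction in which the jaws open and shut (so a half turn about z gives the same grasp; the last joint's range is limited). The gripper opens to 87 mm and grips with 3 to 60 N. Pads are 19 mm wide; open, the fingers measure 117 mm over their backs; the gripper's body (75 mm by 190 mm) begins 51 mm behind the grasp point.
Start: joints at [64.062, 18.392, -4.016, 83.108, 1.295, 78.541, -3.26], TCP at [0.293, -0.58, 0.223] pointing down, gripper open.
Joint ranges: [-163.93, 163.93], [-17.29, 119.83], [-79.2, 71.16], [3.27, 140.29], [-89.18, 269.18], [5.43, 117.66], [-154.24, 154.24]. Speed limits (degrees/s): [147.25, 147.25, 180, 180, 180, 180, 180].

### API

Orientations are given as [roll, pitch, yaw] about the fixed x, y, z axes, in that order (R = Rz(yaw) Ry(pitch) Rx(roll)).
In Python, from cell import * gives the robot as it stands.
- The arm moves only by the tool arm_command, never from a script. Its argument "targets" is a list that holds one entry, the list of rows, each a list of 7 numbers: the shift along the tool's x, y, z in m, then the turn, a rotation vector about the tool's x, y, z in degrees, then the gripper's target within -1 to 1 (shut at 1, half-way at 0, fully open at -1). In form: [[[tx, ty, tz, rx, ry, rz, claw], ...]]. A call has 1 to 10 rows; each row is the pose to reach, as a shift and turn from the pose commanded when the call began, along the tool's axes at that moment; what a row does not reach only later rows make up. A row lasts 1/10 s, in which the tool goes at most 50 mm and 8.59 degrees, less where a joint would pass 70% of its speed; a pose out of reach is approached as far as the arm can. A call with a gripper value outside its range is refused whole. The fingers move at their own pace and stop on an object; "newtons" is the grip in N (left out, the last holds). Time passes only in rows, so rows that repeat a pose let the fingers close. It gives the time, the measured TCP pose, the force and the opening at its end, in the units of the state.
- get_obs(): the state, without advancing time (a new reading comes with each control period).
- read_camera(name): name is "side" or "top"; returns a dict with "img" (420x560x3 uint8, red, green, blue), "z_map" (420x560 float32, m along the optical axis (not along the pixel's ray), 0 where there is no reading), "K" (3x3 intrinsics, pixels), "origin" and "attitude" of the camera in the world. Camera axes: x right, y down, z forward; pixel columns grow to the right and rows downward; lengths in m; the calibration is good to about 2 mm. A picture is of the moment at which its call begins.
- sign_off(): hands the job in, once; it reports no verdict.
Trained networks look in the newest picture that a camera, given by its name, has taken for a name from the list of things; names that differ only in an ending like _2 or _b are one class to them, and where a whole thing is asked for, a point or a joint stands for the part that bears it (a point fixed in the world has none). Each returns a list of dicts, best first, with "conf" (0 to 1); they miss things now and then, are a little off and sometimes report something else, mostly with a low value. They report only what shows in the picture. A call takes as long as a camera call. They do not tell look-alikes from the thing itself.
- search_frame(thing, camera): "position" ([column, row] in pixels, amid what is visible of it).
The state is a dict: "time_s": time; "qpos": joint angles; "joint_velocities": joint speeds; "effort": joint torques, N m; "tool_pos": TCP position; "tool_rot": TCP orientation; "force": force on the tool from outside, world axes, zero at the start; "wrist_torque": the same for the moment, N m; "grip_width": finger opening in m.
Only numpy, scipy, OpenCV 4.12 (cv2) and the standard library are available. Lean on these libraries where they do the work, as an engineer would, in place of code of your own. Each camera call takes 0.05 s, during which the arm holds its last target.

## Working session

There is one attempt and no reset: what is moved stays moved. The work goes in short steps, Python scripts to look and compute and a tool call to move; the robot and the scene stay as the last step left them, time stands still between calls to the robot, and variables do not carry over. Pictures are saved under pics/ and viewed, and the job is handed in when it is done.

Besides the shell and the picture viewer there is one more tool, called after "Request:" as name([rows], argument=value, ...), one row to a line, values as JSON. arm_command: Moves the arm, as the interface text tells. Its arguments: {"type":"object","properties":{"targets":{"type":"array","items":{"type":"array","items":{"type":"array","items":{"type":"number"}}}},"newtons":{"type":"number"}},"required":["targets"]}

```bash
mkdir -p pics; ls; python3 - <<'E'
from cell import *
import cv2,numpy as np
print(get_obs())
for n in ("side","top"):
    c=read_camera(n); cv2.imwrite(f"pics/{n}0.png",c["img"][:,:,::-1])
    np.savez(f"{n}0.npz",**c); print(n,c["K"],c["origin"],c["attitude"])
    for t in ["rail","rail_stop","holder_grip","holder_foot","holder_seat","pipette_grip","pipette_seat","post"]:
        print(t,[(np.round(d["position"]),round(d["conf"],2)) for d in search_frame(t,n)])
print(get_obs()["time_s"])
E
```

```text
pics
{'time_s': 0.0, 'qpos': array([64.0631694 , 18.43971304, -4.01743897, 83.17453766,  1.29508374,
       78.5408625 , -3.25744018]), 'joint_velocities': array([-0.13928235, -0.00344208, -0.01569783,  0.02905127, -0.10389469,
       -0.03391578, -0.01268001]), 'effort': array([-2.16248504e-04, -4.91286707e+01, -4.03952440e-01, -3.12526631e+01,
       -6.39117393e-02,  4.34871786e-02,  1.87100641e-04]), 'tool_pos': array([ 0.292234  , -0.57998351,  0.22145756]), 'tool_rot': array([-1.79890143e+02,  5.21298498e-03,  2.67509639e+01]), 'force': array([-0.08225724, -0.18578601,  0.52077583]), 'wrist_torque': array([-0.03770051, -0.01739355, -0.04229554]), 'grip_width': 0.08716332695602595}
side [[531.41110795   0.         281.24841165]
 [  0.         531.41110795 205.41968753]
 [  0.           0.           1.        ]] [ 0.46498384 -1.12504888  1.12904392] [-132.34841753   -0.3039134    -3.37088662]
rail [(array([290., 207.]), 0.55)]
rail_stop [(array([290., 209.]), 0.69)]
holder_grip [(array([244., 161.]), 0.72), (array([251., 187.]), 0.6), (array([246., 364.]), 0.36)]
holder_foot [(ar
[... 544 characters left out ...]
5125803 214.85570489]
 [  0.           0.           1.        ]] [0.36375717 0.00328567 1.60087652] [-173.3638923    -0.6732497   -88.99178854]
rail [(array([283., 207.]), 0.84), (array([104., 230.]), 0.23)]
rail_stop [(array([282., 205.]), 0.56)]
holder_grip [(array([211., 251.]), 0.91), (array([171., 252.]), 0.74)]
holder_foot [(array([169., 251.]), 0.61), (array([209., 254.]), 0.56)]
holder_seat [(array([170., 252.]), 0.87), (array([209., 253.]), 0.73)]
pipette_grip [(array([374., 320.]), 0.73), (array([382., 241.]), 0.68), (array([301., 282.]), 0.6)]
pipette_seat [(array([373., 324.]), 0.88), (array([298., 279.]), 0.84), (array([382., 244.]), 0.53)]
post [(array([368., 248.]), 0.63)]
0.9
```

View pics/side0.png

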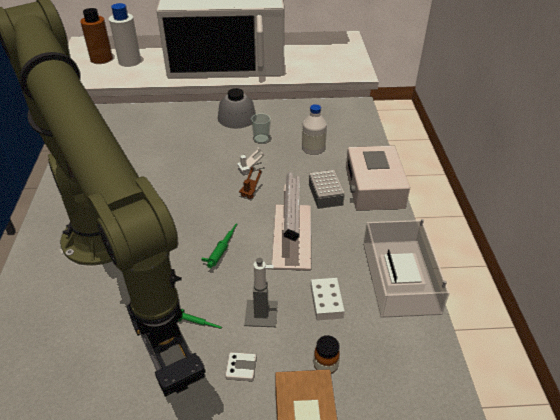

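View pics/top0.png

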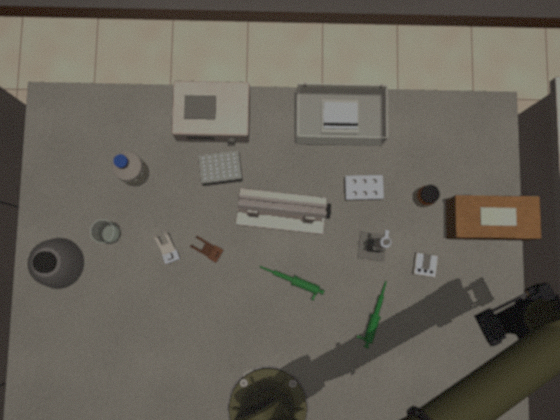

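```bash
cat > h.py <<'E'
import numpy as np,cv2
from scipy.spatial.transform import Rotation as R
def load(n): return dict(np.load(n+".npz"))
def cloud(c):
    z=c["z_map"]; v,u=np.mgrid[:z.shape[0],:z.shape[1]]; K=c["K"]
    p=np.stack([(u-K[0,2])/K[0,0]*z,(v-K[1,2])/K[1,1]*z,z],-1)
    P=p@R.from_euler("xyz",c["attitude"],degrees=True).as_matrix().T+c["origin"]
    P[z==0]=np.nan; return P
def proj(c,P):
    p=(np.asarray(P)-c["origin"])@R.from_euler("xyz",c["attitude"],degrees=True).as_matrix()
    return np.stack([p[...,0]/p[...,2]*c["K"][0,0]+c["K"][0,2],p[...,1]/p[...,2]*c["K"][1,1]+c["K"][1,2]],-1)
def crop(c,name,u0,v0,u1,v1,s=6):
    cv2.imwrite(name,cv2.resize(c["img"][v0:v1,u0:u1,::-1],None,fx=s,fy=s,interpolation=cv2.INTER_CUBIC))
E
python3 - <<'E'
from h import *
t=load("top0");s=load("side0")
crop(t,"pics/t_hold.png",140,225,230,275,8)
crop(s,"pics/s_hold.png",225,140,275,210,8)
crop(t,"pics/t_rail.png",225,180,335,240,7)
crop(t,"pics/t_post.png",345,215,445,285,8)
crop(s,"pics/s_post.png",235,250,285,330,7)
Pt=cloud(t);Ps=cloud(s)
for nm,P,uv in [("bench",Pt,(250,350)),("bench",Ps,(200,200))]: print(nm,P[uv[1],uv[0]])
np.set_printoptions(precision=3,suppress=True,linewidth=200)
# holder z height map
print("top z"); print((Pt[230:268,150:185,2]*1000).round()[::2].astype(int))
E
```

```text
bench [ 0.15545521  0.05273845 -0.00311799]
bench [0.28770434 0.14413807 0.00560893]
top z
[[                  -2                    2                    0                    2                   -2                    0                   -2                    0                    1
                     2                   -3                   -1                    2                   -1                   -1                    1                   -4                   -1
                    -3                   -1                    1                    3 -9223372036854775808                   -4                   -4                   -8                    0
                    -1                    1                    1                    1                    3                    2                    6                   -1]
 [                  -1                    3                   -4                    3                   -1                    4                    7                    0                   -4
                     3                    8                   -7          
[... 12488 characters left out ...]
3                    3                   -2                   -2                    1
                     2                    2                   -3                    4                    1                   -1 -9223372036854775808                    1                    5
                     0                    4                   -3                    0                   -5                    7                    0                    3                   -8
                    -1                   -4                    3                    1                   -3                    0                    5                    1]]<stdin>:12: RuntimeWarning: invalid value encountered in cast
```

View pics/t_hold.png

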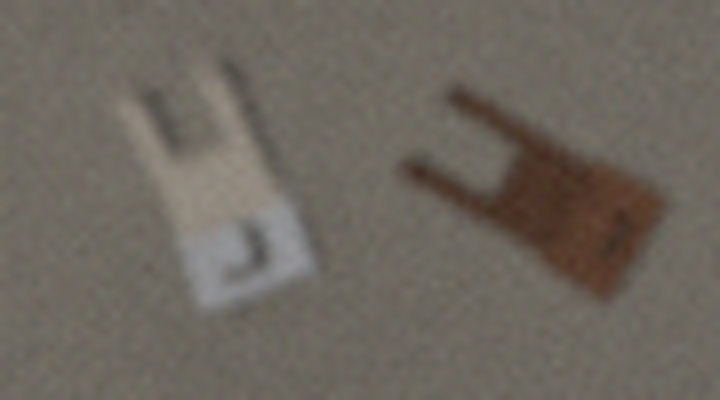

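View pics/s_hold.png

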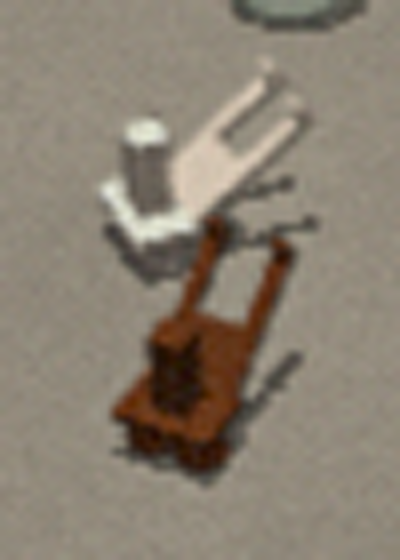

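View pics/t_rail.png

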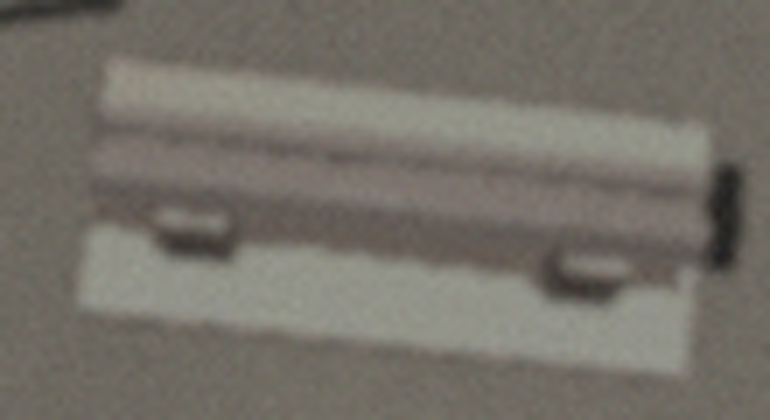

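View pics/t_post.png

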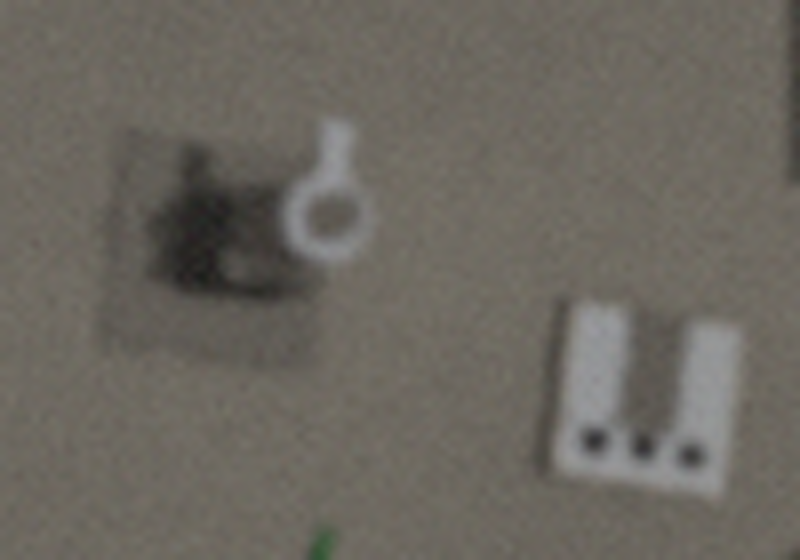

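View pics/s_post.png

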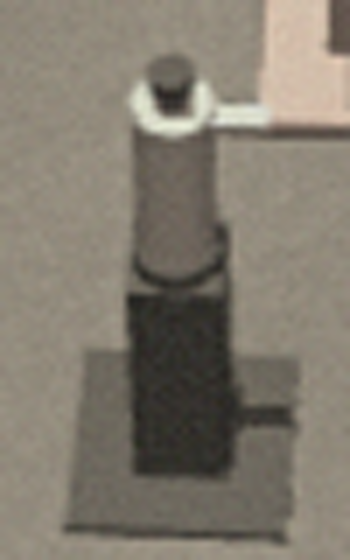

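```bash
cat > fit.py <<'E'
from h import *
from scipy.optimize import least_squares
def box(p,lo,hi):
    lo=np.array(lo);hi=np.array(hi);q=np.abs(p-(lo+hi)/2)-(hi-lo)/2
    return np.linalg.norm(np.maximum(q,0),axis=1)+np.minimum(q.max(1),0)
def cyl(p,r,z0,z1,cx=0,cy=0):
    a=np.hypot(p[:,0]-cx,p[:,1]-cy)-r;b=np.abs(p[:,2]-(z0+z1)/2)-(z1-z0)/2
    q=np.stack([a,b],1)
    return np.linalg.norm(np.maximum(q,0),axis=1)+np.minimum(q.max(1),0)
def U(*a): return np.min(np.stack(a),0)
a36=np.radians(36)
def holder(p): # foot frame, m
    f=U(cyl(p,.012,0,.0075,0,.011),cyl(p,.012,0,.0075,0,-.011),box(p,[-.004,-.015,0],[.004,.015,.017]),
        box(p,[-.015,-.022,.017],[.015,.022,.024]),box(p,[-.008,-.008,.024],[.008,.008,.062]))
    # fork: frame with origin at seat, e=outward along -x rising 36deg
    d=p-np.array([-.046,0,.0487]); e=np.array([-np.cos(a36),0,np.sin(a36)]);n=np.array([np.sin(a36),0,np.cos(a36)])
    q=np.stack([d@e,d[:,1],d@n],1)
    return U(f,box(q,[-.012,.011,-.006],[.025,.019,0]),box(q,[-.012,-.019,-.006],[.025,-.011,0]),
      box(q,[-.045,-.019,-.006],[-.012,.019,0]),box(q,[.022,.011,0],[.025,.019,.007]),box(q,[.022,-.019,0],[.025,-.011,.007]))
def post(p): # post + pipette, origin at post underside
    return U(box(p,[-.017,-.017,0],[.017,.017,.110]),box(p,[-.04,-.04,0],[.04,.04,.004]),
      cyl(p,.016,.110,.118),cyl(p,.014,.118,.190),cyl(p,.006,.19,.206))
def pip(p): return U(cyl(p,.016,.110,.118),cyl(p,.014,.118,.190),cyl(p,.007,.19,.206),box(p,[-.033,-.005,.181],[0,.005,.187]))
def rail(p):
    ch=U(box(p,[-.0175,0,-.004],[.0175,.24,0]),box(p,[-.0175,0,-.004],[-.0135,.24,.0135]),box(p,[.0135,0,-.004],[.0175,.24,.0135]),
     box(p,[-.0175,0,.0095],[-.007,.24,.0135]),box(p,[.007,0,.0095],[.0175,.24,.0135]))
    return U(ch,box(p,[-.0175,.24,-.004],[.0175,.252,.019]))
RAIL0=np.array([[-np.cos(np.pi/6),0,.5],[0,-1,0],[.5,0,np.cos(np.pi/6)]]) # columns x,y,z
def fit(sdf,P,x0,R0=np.eye(3),z=0,freez=False):
    def res(x):
        Rm=R.from_euler("z",x[2]).as_matrix()@R0
        t=np.array([x[0],x[1],z+(x[3] if freez else 0)])
        return sdf((P-t)@Rm)*1000
    s=least_squares(res,x0+([0] if freez else []),loss="soft_l1",f_scale=4,x_scale=[.01,.01,.1]+([.01] if freez else []))
    return s.x,np.median(np.abs(s.fun)),len(P)
def roi(P,lo,hi):
    Q=P.reshape(-1,3);Q=Q[~np.isnan(Q).any(1)]
    return Q[((Q>lo)&(Q<hi)).all(1)]
E
cat > go.py <<'E'
from fit import *
np.set_printoptions(precision=4,suppress=True,linewidth=200)
t=load("top0");s=load("side0");Pt=cloud(t);Ps=cloud(s)
for uv in [(168,250),(208,250),(243,205),(322,210),(385,240)]: print(uv,Pt[uv[1],uv[0]])
hc=np.nanmedian(Pt[254:258,167:171].reshape(-1,3),0);print("hc",hc)
for nm,C in (("top",[Pt]),("side",[Ps]),("both",[Pt,Ps])):
    def Q(lo,hi): return np.concatenate([roi(c,lo,hi) for c in C])
    h=hc[:2]
    P=Q([h[0]-.05,h[1]-.045,.012],[h[0]+.095,h[1]+.075,.085]); P=P[np.hypot(*(P[:,:2]-h).T)<.09]
    best=min((fit(holder,P,[h[0],h[1],y]) for y in np.radians([130,160,190,220])),key=lambda r:r[1])
    print(nm,"holder",best[0],np.degrees(best[0][2]),best[1:])
    pc=np.nanmedian(Pt[243:248,370:376].reshape(-1,3),0)[:2]
    pc=np.array([.28,-.27])
    P=Q([.2,-.4,.02],[.45,-.2,.25])
    c0=np.median(P[:,:2],0)
    P=P[np.hypot(*(P[:,:2]-c0).T)<.06]
    print(nm,"post",fit(post,P,[*c0,0]))
    P2=P[P[:,2]>.115]
    print(nm,"pip",min((fit(pip,P2,[*c0,y]) for y in np.radians([0,60,120,180,240,300])),key=lambda r:r[1]))
    P=Q([.3,-.25,.09],[.5,.18,.22])
    print(nm,"rail",fit(rail,P,[.39,.1,-.08],RAIL0,.130), fit(rail,P,[.39,.1,-.08],RAIL0,.130,True)[0])
E
python3 go.py
```

```text
(168, 250) [0.4389 0.296  0.0252]
(208, 250) [0.4407 0.1794 0.0325]
(243, 205) [0.5585 0.0759 0.1462]
(322, 210) [ 0.5509 -0.1398  0.1312]
(385, 240) [ 0.4661 -0.2954  0.2091]
hc [0.4216 0.2865 0.0637]
top holder [0.4196 0.2883 3.5298] 202.2427245589904 (np.float64(1.3998480022319235), 358)
top post (array([ 0.2362, -0.2933,  0.3965]), np.float64(8.14773683468348), 292)
top pip (array([ 0.2439, -0.2965,  0.    ]), np.float64(nan), 0)
top rail (array([ 0.39,  0.1 , -0.08]), np.float64(nan), 0) [ 0.39  0.1  -0.08  0.  ]
side holder [0.4247 0.2883 3.5007] 200.57340616664877 (np.float64(1.5703750568575419), 271)
side post (array([ 0.2907, -0.2991,  1.4809]), np.float64(2.616000119992745), 54)
side pip (array([ 0.2859, -0.3133,  0.    ]), np.float64(nan), 0)
side rail (array([ 0.39,  0.1 , -0.08]), np.float64(nan), 0) [ 0.39  0.1  -0.08  0.  ]
both holder [0.4219 0.2877 3.5152] 201.40703938970682 (np.float64(1.6060626000097296), 629)
both post (array([ 0.2421, -0.2963,  2.0189]), np.float64(8.44982629356263), 332)
both pip (array([ 0.2547, -0.2994,  0.    ]), np.float64(nan), 0)
both rail (array([ 0.39,  0.1 , -0.08]), np.float64(nan), 0) [ 0.39  0.1  -0.08  0.  ]
  return _methods._mean(a, axis=axis, dtype=dtype,
  ret = ret.dtype.type(ret / rcount)
```

```bash
cat > go.py <<'E'
from fit import *
import sys
np.set_printoptions(precision=4,suppress=True,linewidth=200)
sfx=sys.argv[1] if len(sys.argv)>1 else "0"
t=load("top"+sfx);s=load("side"+sfx);Pt=cloud(t);Ps=cloud(s)
for n,P in (("top",Pt),("side",Ps)):
    Q=roi(P,[.2,-.35,-.02],[.65,.35,.02]);
    for _ in range(4):
        A=np.c_[Q[:,:2],np.ones(len(Q))];k=np.linalg.lstsq(A,Q[:,2],rcond=None)[0];Q=Q[np.abs(Q[:,2]-A@k)<.008]
    print(n,"bench plane",k, "at .45,0:",k@[.45,0,1])
hc=np.array([.42,.288])
for nm,C in (("top",[Pt]),("side",[Ps]),("both",[Pt,Ps])):
    def Q(lo,hi): return np.concatenate([roi(c,lo,hi) for c in C])
    h=hc[:2]
    P=Q([h[0]-.05,h[1]-.045,.012],[h[0]+.095,h[1]+.075,.085]); P=P[np.hypot(*(P[:,:2]-h).T)<.09]
    r=fit(holder,P,[*h,3.5],freez=True);print(nm,"holder",r[0],np.degrees(r[0][2]),r[1:])
    c0=np.array([.46,-.28])
    P=Q([.4,-.4,.02],[.55,-.2,.25])
    P=P[np.hypot(*(P[:,:2]-c0).T)<.07]
    r=fit(post,P,[*c0,0],freez=True);print(nm,"post",r)
    c0=r[0][:2]
    P2=P[P[:,2]>.115]
    print(nm,"pip",min((fit(pip,P2,[*c0,y],freez=True) for y in np.radians([0,60,120,180,240,300])),key=lambda r:r[1]))
    P=Q([.45,-.25,.10],[.62,.18,.22])
    print(nm,"rail",fit(rail,P,[.53,.1,-.1],RAIL0,.130), fit(rail,P,[.53,.1,-.1],RAIL0,.130,True)[0])
E
python3 go.py
```

```text
top bench plane [-0.     -0.0007  0.0009] at .45,0: 0.000918538748711845
side bench plane [0.0016 0.0003 0.0008] at .45,0: 0.0015577599540329535
top holder [0.4217 0.2885 3.5517 0.0028] 203.49668733495056 (np.float64(1.2006843996931233), 358)
top post (array([ 0.465 , -0.2998, -0.1148,  0.0022]), np.float64(1.0231872209254118), 326)
top pip (array([ 0.4637, -0.2996,  3.0241,  0.0018]), np.float64(0.8951194392934425), 199)
top rail (array([ 0.5693,  0.0913, -0.0951]), np.float64(1.3626623543564926), 1398) [ 0.569   0.0916 -0.0958  0.0016]
side holder [0.4264 0.2889 3.5058 0.0028] 200.86873040915256 (np.float64(1.4188468317471872), 271)
side post (array([ 0.4684, -0.2994, -0.0949,  0.0013]), np.float64(1.0827504717081728), 769)
side pip (array([ 0.4675, -0.2995,  2.9408,  0.0013]), np.float64(0.9367016250340261), 395)
side rail (array([ 0.5744,  0.0915, -0.0988]), np.float64(1.3010477275420766), 967) [ 0.5738  0.0916 -0.0975  0.0017]
both holder [0.424  0.2885 3.5216 0.0031] 201.7737238256502 (np.float64(1.5217972986650987), 629)
both post (array([ 0.4671, -0.2994, -0.0947,  0.0018]), np.float64(1.1269141113603998), 1095)
both pip (array([ 0.4663, -0.2994,  2.9469,  0.0017]), np.float64(1.0851725101948575), 594)
both rail (array([ 0.5707,  0.0917, -0.0927]), np.float64(1.5956047489580367), 2365) [ 0.5701  0.0918 -0.095   0.0022]
```

```bash
cat > d.py <<'E'
from h import *
from cell import *
np.set_printoptions(precision=4,suppress=True,linewidth=200)
Rr=lambda e: R.from_euler("xyz",e,degrees=True)
def rel(pos,rot,o=None,frm=None):
    o=o or get_obs(); p0,r0=(o["tool_pos"],Rr(o["tool_rot"])) if frm is None else frm
    r1=rot if isinstance(rot,R) else Rr(rot)
    return np.r_[(r0.inv().apply(np.array(pos)-p0)),np.degrees((r0.inv()*r1).as_rotvec())]
E
python3 - <<'E'
from d import *
import cell; print([x for x in dir(cell) if x[0]!='_'])
for p,r in [((.30,-.56,.33),(180,0,26.7)),((.46,-.30,.34),(180,0,23)),((.52,0,.34),(180,0,21.6)),((.424,.2885,.20),(180,0,21.6))]: print(p,rel(p,r))
E
```

```text
['PlanningError', 'get_obs', 'read_camera', 'search_frame', 'sign_off']
(0.3, -0.56, 0.33) [ 0.0159 -0.0149 -0.1074  0.0091  0.0029  0.0475]
(0.46, -0.3, 0.34) [ 0.2758 -0.1751 -0.1174  0.0092  0.0026  3.7475]
(0.52, 0, 0.34) [ 0.4644 -0.416  -0.1175  0.0092  0.0025  5.1475]
(0.424, 0.2885, 0.2) [ 0.5085 -0.7169  0.0225  0.0092  0.0025  5.1475]
```

Request:
arm_command([
  [[0.016,-0.015,-0.05,0,0,0,-1],[0.016,-0.015,-0.09,0,0,0,-1],[0.04,-0.03,-0.11,0,0,0,-1],[0.08,-0.05,-0.117,0,0,1,-1],[0.12,-0.075,-0.117,0,0,2,-1],[0.16,-0.1,-0.117,0,0,3,-1],[0.2,-0.125,-0.117,0,0,4,-1],[0.235,-0.15,-0.117,0,0,4,-1],[0.275,-0.175,-0.117,0,0,4,-1],[0.3,-0.21,-0.117,0,0,4,-1]],
], newtons=40)

```text
time_s: 1.9
tool_pos: [0.4677, -0.2555, 0.3393]
tool_rot: [-180.0, -0.1, 22.9]
force: [-0.2, 0.4, 0.4]
grip_width: 0.0869
```

```bash
python3 - <<'E'
from d import *
o=get_obs();print(o["time_s"],o["tool_pos"],o["tool_rot"],o["qpos"])
for p,r in [((.52,0,.34),(180,0,21.6)),((.424,.2885,.20),(180,0,21.6))]: print(p,rel(p,r))
E
```

```text
1.9 [ 0.4677 -0.2555  0.3393] [-179.9885   -0.0603   22.8547] [ 43.0597   3.0244 -17.9759  88.0754   0.8806  89.016  -42.0526]
(0.52, 0, 0.34) [ 0.1475 -0.2151 -0.0005 -0.0122 -0.0601  1.2547]
(0.424, 0.2885, 0.2) [ 0.1709 -0.5182  0.1395 -0.0122 -0.0601  1.2547]
```

Request:
arm_command([
  [[0.03,-0.043,0,0,0,1,-1],[0.06,-0.086,0,0,0,1,-1],[0.09,-0.129,0,0,0,1,-1],[0.12,-0.172,0,0,0,1,-1],[0.148,-0.215,0,0,0,1,-1],[0.152,-0.265,0,0,0,1,-1],[0.156,-0.315,0,0,0,1,-1],[0.16,-0.365,0,0,0,1,-1],[0.164,-0.415,0.03,0,0,1,-1],[0.168,-0.46,0.06,0,0,1,-1]],
])

```text
time_s: 2.9
tool_pos: [0.4483, 0.2162, 0.2918]
tool_rot: [179.9, -0.2, 21.8]
force: [0.5, 0.1, 0.4]
grip_width: 0.0874
```

```bash
python3 - <<'E'
from d import *
o=get_obs();print(o["time_s"],o["tool_pos"],o["tool_rot"],o["qpos"])
for p,r in [((.424,.2885,.12),(180,0,21.6))]: print(p,rel(p,r))
E
```

```text
2.9 [0.4483 0.2162 0.2918] [179.9362  -0.2235  21.7911] [ 16.5465  -0.5271 -44.5969  96.7394  -0.2842  83.4208 -96.2269]
(0.424, 0.2885, 0.12) [ 0.0036 -0.0763  0.1717  0.0634 -0.2236  0.191 ]
```

Request:
arm_command([
  [[0.004,-0.04,0.04,0,0,0,-1],[0.004,-0.076,0.09,0,0,0,-1],[0.004,-0.076,0.13,0,0,0,-1],[0.004,-0.076,0.16,0,0,0,-1],[0.004,-0.076,0.17,0,0,0,-1],[0.004,-0.076,0.17,0,0,0,-1]],
])

```text
time_s: 3.5
tool_pos: [0.4236, 0.2852, 0.1202]
tool_rot: [-180.0, 0.1, 21.7]
force: [0.9, -0.2, -0.1]
grip_width: 0.0872
```

```bash
python3 - <<'E'
from d import *
o=get_obs();print(o["time_s"],o["tool_pos"],o["tool_rot"],o["qpos"])
for n in ("side","top"):
    c=read_camera(n); np.savez(f"{n}1.npz",**c)
    R0=Rr(o["tool_rot"]); 
    pts=[o["tool_pos"]+R0.apply([0,0,0]),o["tool_pos"]+R0.apply([0,.0435,0]),o["tool_pos"]+R0.apply([0,-.0435,0])]
    uv=proj(c,pts); im=c["img"][:,:,::-1].copy()
    x=uv.mean(0).astype(int)
    u0,v0=max(0,x[0]-50),max(0,x[1]-50)
    im=cv2.resize(im[v0:v0+100,u0:u0+100],None,fx=6,fy=6,interpolation=cv2.INTER_CUBIC)
    for q in uv: cv2.circle(im,tuple(((q-[u0,v0]+.5)*6).astype(int)),3,(0,0,255),1)
    cv2.imwrite(f"pics/{n}1.png",im); print(uv,u0,v0)
print(rel((.424,.2885,.03),(180,0,21.6)))
E
```

```text
3.5 [0.4236 0.2852 0.1202] [-179.9965    0.1435   21.7358] [   8.6075   10.6871  -49.2297  108.4898    8.8692   64.8868 -112.1979]
[[241.1723 143.0631]
 [246.2911 150.3639]
 [236.2237 136.005 ]] 191 93
[[165.3367 253.9115]
 [180.4241 248.2635]
 [150.2029 259.5767]] 115 203
[-0.0009 -0.0027  0.0928 -0.0105 -0.1566  0.0925]
```

View pics/top1.png

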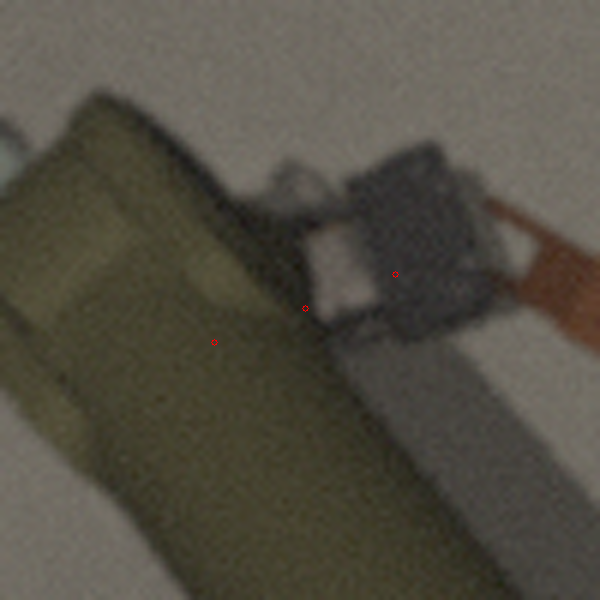

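View pics/side1.png

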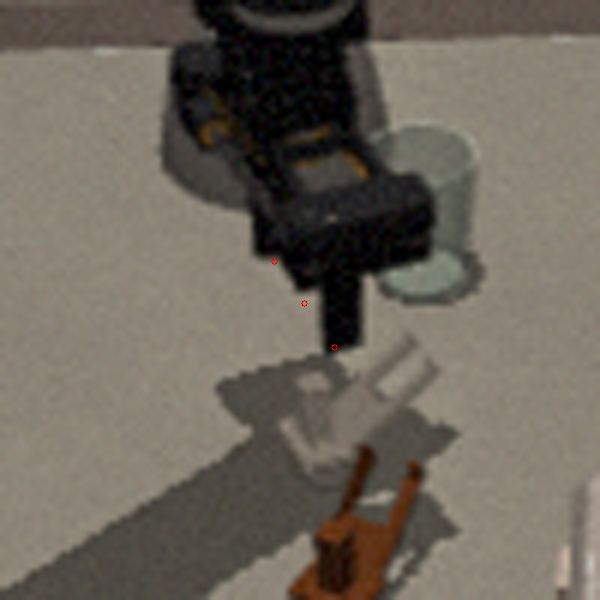

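```bash
python3 - <<'E'
from fit import *
np.set_printoptions(precision=3,suppress=True,linewidth=200)
y=np.radians(21.6);tx=np.array([np.cos(y),np.sin(y)]);ty=np.array([np.sin(y),-np.cos(y)])
for n in ("top0","side0"):
    c=load(n);P=cloud(c);im=c["img"].astype(int)
    m=(im[...,0]-im[...,2]>35)&(P[...,2]>.012)&(abs(P[...,0]-.43)<.1)&(abs(P[...,1]-.2)<.09)
    Q=P[m];d=Q[:,:2]-[.424,.2885]
    a=np.c_[d@tx,d@ty,Q[:,2]]
    print(n,len(a),a[np.argsort(a[:,1])[:12]])
E
```

```text
top0 159 [[-0.012  0.08   0.045]
 [-0.021  0.089  0.044]
 [-0.022  0.091  0.04 ]
 [-0.025  0.092  0.031]
 [-0.027  0.095  0.038]
 [-0.024  0.096  0.037]
 [-0.021  0.097  0.039]
 [-0.027  0.098  0.033]
 [-0.018  0.098  0.036]
 [-0.037  0.1    0.028]
 [-0.028  0.1    0.034]
 [-0.041  0.101  0.028]]
side0 230 [[ 0.026  0.012  0.036]
 [ 0.026  0.013  0.033]
 [ 0.037  0.013  0.046]
 [ 0.033  0.013  0.039]
 [ 0.004  0.067  0.062]
 [-0.001  0.07   0.053]
 [ 0.006  0.071  0.06 ]
 [-0.009  0.072  0.041]
 [-0.002  0.074  0.061]
 [ 0.001  0.074  0.064]
 [ 0.001  0.074  0.06 ]
 [ 0.001  0.075  0.073]]
```

Request:
arm_command([
  [[-0.001,-0.003,0.01,0,0,0,-0.2],[-0.001,-0.003,0.02,0,0,0,-0.2],[-0.001,-0.003,0.03,0,0,0,-0.2],[-0.001,-0.003,0.055,0,0,0,-0.2],[-0.001,-0.003,0.075,0,0,0,-0.2],[-0.001,-0.003,0.089,0,0,0,-0.2],[-0.001,-0.003,0.091,0,0,0,-0.2],[-0.001,-0.003,0.091,0,0,0,-0.2]],
])

```text
time_s: 4.4
tool_pos: [0.422, 0.2883, 0.0298]
tool_rot: [-180.0, 0.0, 21.8]
force: [0.2, -0.1, 0.9]
grip_width: 0.0522
```

```bash
python3 - <<'E'
from d import *
o=get_obs();print(o["time_s"],o["tool_pos"],o["tool_rot"],o["grip_width"],o["force"])
for n in ("side",):
    c=read_camera(n); np.savez(f"{n}2.npz",**c)
    crop(c,"pics/side2.png",205,125,285,205,7)
print(rel((.424,.2885,.03),(180,0,21.6)))
E
```

```text
4.4 [0.422  0.2883 0.0298] [-179.9848    0.035    21.758 ] 0.05217442683039514 [ 0.1524 -0.1232  0.8577]
[ 0.0014  0.0007  0.0004 -0.0155 -0.0346  0.1545]
```

View pics/side2.png

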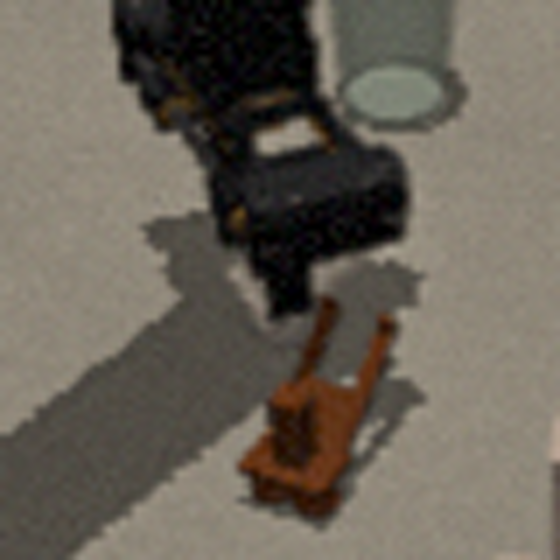

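Request:
arm_command([
  [[0.002,0.0005,0,0,0,0,-0.2],[0.002,0.0005,0,0,0,0,0.4],[0.002,0.0005,0,0,0,0,1],[0.002,0.0005,0,0,0,0,1],[0.002,0.0005,0,0,0,0,1],[0.002,0.0005,0,0,0,0,1],[0.002,0.0005,0,0,0,0,1],[0.002,0.0005,0,0,0,0,1]],
], newtons=40)

```text
time_s: 5.25
tool_pos: [0.4241, 0.2886, 0.0299]
tool_rot: [-180.0, 0.0, 21.8]
force: [-1.3, 0.0, 0.2]
grip_width: 0.0155
```

```bash
cat >> d.py <<'E'
RAIL0=np.array([[-np.cos(np.pi/6),0,.5],[0,-1,0],[.5,0,np.cos(np.pi/6)]])
RO=np.array([.5716,.0916,.130]); RY=-5.5
RA=R.from_euler("z",RY,degrees=True).as_matrix()@RAIL0
RT=R.from_matrix(RA@np.diag([-1.,1,-1]))   # tool rotation in rail
H=.0299
def tcp_for(foot): return RO+RA@(np.array(foot)+[0,0,H])
def foot_now(o): 
    R0=Rr(o["tool_rot"]).as_matrix()@np.diag([-1.,1,-1]); return RA.T@(o["tool_pos"]-RO-R0@[0,0,H]), np.degrees(R.from_matrix(RA.T@R0).as_rotvec())
E
python3 - <<'E'
from d import *
print(RT.as_euler("xyz",degrees=True),tcp_for([0,-.06,.001]),tcp_for([0,-.06,.06]))
print(rel(tcp_for([0,-.06,.02]),RT), rel(tcp_for([0,-.06,.001]),RT))
o=get_obs();print(rel(o["tool_pos"]+[0,0,.15],o["tool_rot"]))
# intermediate: up with y
print(rel([.48,.26,.24],RT))
E
```

```text
[180.   30.   -5.5] [0.5927 0.1498 0.1568] [0.6221 0.147  0.2079]
[  0.1137   0.1957  -0.1433   7.1309 -29.4225  26.623 ] [  0.1052   0.1913  -0.1269   7.1309 -29.4225  26.623 ]
[-0.   -0.   -0.15  0.    0.    0.  ]
[  0.0413   0.0472  -0.2101   7.1309 -29.4225  26.623 ]
```

Request:
arm_command([
  [[0,0,-0.015,0,0,0,1],[0,0,-0.04,0,0,0,1],[0,0,-0.07,0,0,0,1],[0,0,-0.1,0,0,0,1],[0.005,0.005,-0.135,0.5,-2,2,1],[0.015,0.015,-0.165,1.5,-6,5,1],[0.025,0.03,-0.185,2.6,-11,10,1],[0.035,0.045,-0.2,3.9,-16,14.5,1],[0.045,0.065,-0.2,5.1,-21,19,1],[0.06,0.09,-0.2,6.3,-26,23.5,1]],
])

```text
time_s: 6.25
tool_pos: [0.5138, 0.2277, 0.2323]
tool_rot: [-179.1, 26.6, -2.0]
force: [-0.3, 0.4, -0.4]
grip_width: 0.0154
```

```bash
python3 - <<'E'
from d import *
o=get_obs();print(o["time_s"],o["tool_pos"],o["tool_rot"],o["qpos"],o["grip_width"])
print(rel(tcp_for([0,-.06,.04]),RT,o), rel(tcp_for([0,-.06,.002]),RT,o));print(foot_now(o))
E
```

```text
6.25 [0.5138 0.2277 0.2323] [-179.0812   26.5955   -1.994 ] [   7.0773   32.1829  -40.7352   74.0457    4.7991  102.5451 -125.0738] 0.015418516508170077
[ 0.1091  0.0761 -0.0092  0.7439 -3.3784  3.1146] [ 0.1068  0.0756  0.0288  0.7439 -3.3784  3.1146]
(array([ 0.1105, -0.1296,  0.0234]), array([0.7439, 3.3784, 3.1146]))
```

Request:
arm_command([
  [[0.02,0.015,-0.004,0.3,-1.2,1.2,1],[0.045,0.03,-0.008,0.5,-2.4,2.2,1],[0.07,0.05,-0.008,0.7,-3.4,3.1,1],[0.09,0.065,0,0.7,-3.4,3.1,1],[0.104,0.074,0.015,0.7,-3.4,3.1,1],[0.107,0.0755,0.027,0.7,-3.4,3.1,1],[0.107,0.0755,0.029,0.7,-3.4,3.1,1],[0.107,0.0755,0.029,0.7,-3.4,3.1,1]],
])

```text
time_s: 7.05
tool_pos: [0.5914, 0.1508, 0.1557]
tool_rot: [179.9, 30.0, -5.3]
force: [0.8, 0.1, -1.2]
grip_width: 0.0158
```

```bash
cat > look.py <<'E'
from d import *
import sys
sfx=sys.argv[1]
o=get_obs();print(o["time_s"],o["tool_pos"],o["tool_rot"],o["grip_width"],o["force"],o["wrist_torque"]);print("q",o["qpos"])
print("foot in rail",*foot_now(o))
for n in ("side","top"):
    c=read_camera(n); np.savez(f"{n}{sfx}.npz",**c)
    q=proj(c,o["tool_pos"]).astype(int); u0=int(np.clip(q[0]-50,0,460));v0=int(np.clip(q[1]-40,0,340))
    crop(c,f"pics/{n}{sfx}.png",u0,v0,u0+100,v0+80,7); print(n,u0,v0)
E
python3 look.py 3
```

```text
7.05 [0.5914 0.1508 0.1557] [179.9359  30.0329  -5.2982] 0.01582574195518947 [ 0.7527  0.0629 -1.2191] [ 0.019  -0.6858 -0.0016]
q [   8.8167   43.5236  -36.0554   65.9772    9.6941  103.8801 -120.0574]
foot in rail [ 0.0007 -0.0607 -0.0007] [ 0.165  -0.0328  0.1747]
side 246 117
top 165 151
```

View pics/side3.png

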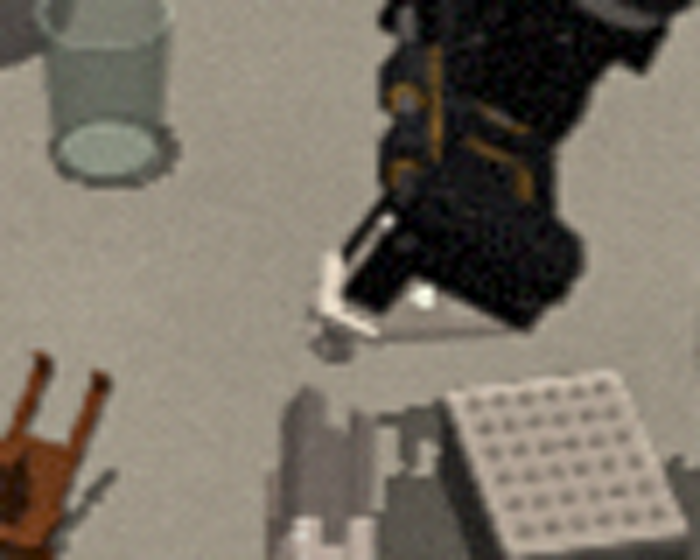

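View pics/top3.png

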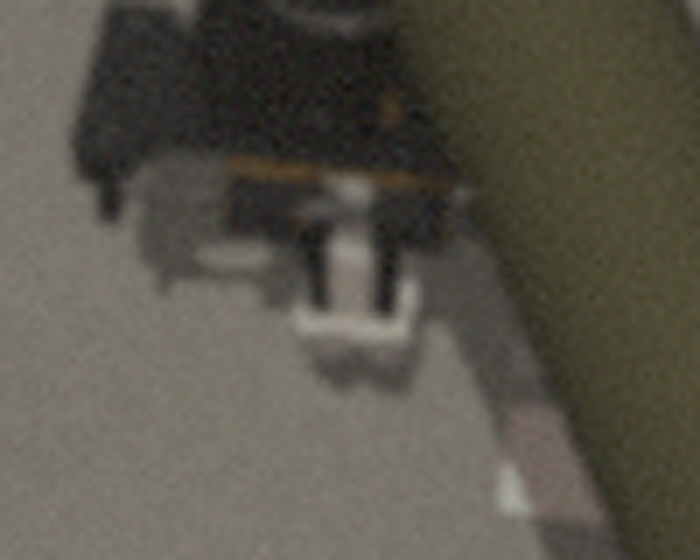

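```bash
cat > hfit.py <<'E'
from fit import *
from d import foot_now,RA,RO
import sys
np.set_printoptions(precision=4,suppress=True,linewidth=200)
def hfit(sfx,foot,rot,rails):
    for n in rails:
        c=load(n+sfx);P=cloud(c);im=c["img"].astype(int)
        ro,ry=rails[n]; A=R.from_euler("z",ry).as_matrix()@RAIL0
        q=(P-ro)@A-foot; g=im.max(-1)
        m=(holder(q.reshape(-1,3))<.012).reshape(q.shape[:2])&(g>75)
        Q=q[m];
        def res(x): return holder((Q-x[:3]/1000)@R.from_rotvec(x[3:],degrees=True).as_matrix())*1000
        for free in ("xyz","xz+ry"):
            if free=="xyz": f=lambda x:res(np.r_[x,rot]); x0=np.zeros(3)
            else: f=lambda x:np.r_[res(np.r_[x[:3],rot[0],x[3],rot[2]])]; x0=np.r_[0,0,0,rot[1]]
            s=least_squares(f,x0,loss="soft_l1",f_scale=3)
            print(n,free,len(Q),"shift mm vs expected",s.x,"med",np.median(abs(s.fun)))
E
python3 - <<'E'
from hfit import *
hfit("3",np.array([.0007,-.0607,-.0007]),np.array([.17,0,.17]),{"side":(np.array([.5744,.0915,.130+.0015]),-.0975),"top":(np.array([.5690,.0914,.130+.0015]),-.0955)})
E
```

```text
side xyz 218 shift mm vs expected [0.2058 0.257  0.0869] med 1.2299123727747543
side xz+ry 218 shift mm vs expected [ 0.7016  0.1358  0.155  -0.5502] med 1.2478690626222892
top xyz 218 shift mm vs expected [-0.6705 -0.6836  1.551 ] med 1.1240753220198227
top xz+ry 218 shift mm vs expected [-1.9117 -1.0256  1.8412  1.8215] med 1.0769291853575806
```

```bash
python3 - <<'E'
from d import *
o=get_obs();print(foot_now(o))
for y in(-.03,-.01,.01): print(rel(tcp_for([0,y,.001]),RT,o))
E
```

```text
(array([ 0.0003, -0.0608,  0.0007]), array([0.1371, 0.1036, 0.1571]))
[ 0.0003  0.0309 -0.0003  0.1371 -0.1036  0.1571]
[ 0.0002  0.0509 -0.0002  0.1371 -0.1036  0.1571]
[ 0.0002  0.0709 -0.0002  0.1371 -0.1036  0.1571]
```

Request:
arm_command([
  [[0,0.012,0,0.1,-0.1,0.15,1],[0,0.024,0,0.1,-0.1,0.15,1],[0,0.031,0,0.1,-0.1,0.15,1],[0,0.036,0,0.1,-0.1,0.15,1],[0,0.041,0,0.1,-0.1,0.15,1],[0,0.045,0,0.1,-0.1,0.15,1],[0,0.049,0,0.1,-0.1,0.15,1],[0,0.052,0,0.1,-0.1,0.15,1]],
])

```text
time_s: 7.95
tool_pos: [0.5878, 0.0973, 0.1553]
tool_rot: [179.9, 30.1, -5.7]
force: [0.0, -0.1, -0.5]
grip_width: 0.0154
```

```bash
python3 look.py 4
```

```text
7.95 [0.5878 0.0973 0.1553] [179.885   30.0809  -5.6538] 0.015391190992960394 [ 0.0027 -0.0576 -0.4581] [ 0.0284 -0.6971 -0.0563]
q [  13.0052   42.045   -35.4091   68.1833   10.4353  103.8116 -116.2346]
foot in rail [-0.0008 -0.0072 -0.0002] [ 0.038  -0.081  -0.1331]
side 246 129
top 185 153
```

View pics/side4.png

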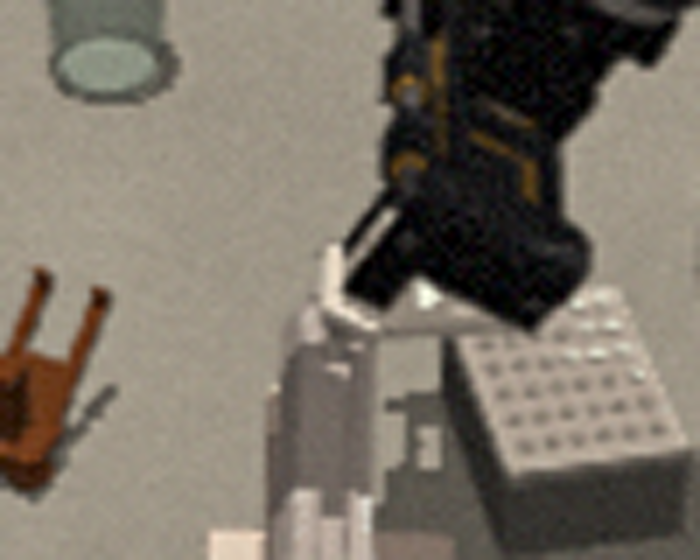

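```bash
python3 - <<'E'
from d import *
o=get_obs();print(foot_now(o),o["force"])
for y in(.03,): print(rel(tcp_for([0,y,.001]),RT,o))
E
```

```text
(array([-0.0009, -0.0069, -0.0002]), array([ 0.0472, -0.0853, -0.1715])) [-0.1955  0.5833 -1.0198]
[-0.0008  0.0369 -0.0011  0.0472  0.0853 -0.1715]
```

Request:
arm_command([
  [[-0.0005,0.004,-0.0005,0,0,-0.1,1],[-0.0005,0.01,-0.0005,0,0,-0.1,1],[-0.0005,0.016,-0.0005,0,0,-0.1,1],[-0.0005,0.022,-0.0005,0,0,-0.1,1],[-0.0005,0.028,-0.0005,0,0,-0.1,1],[-0.0005,0.034,-0.0005,0,0,-0.1,1],[-0.0005,0.037,-0.0005,0,0,-0.1,1]],
])

```text
time_s: 8.75
tool_pos: [0.5842, 0.0595, 0.156]
tool_rot: [179.9, 30.1, -5.6]
force: [0.6, -0.1, -2.6]
grip_width: 0.0157
```

```bash
python3 look.py 5; python3 - <<'E'
from d import *
o=get_obs();print(foot_now(o),o["force"])
for y in(.1,.2,.215): print(rel(tcp_for([0,y,.001]),RT,o))
E
```

```text
8.75 [0.5842 0.0595 0.156 ] [179.8987  30.0647  -5.6264] 0.015686635579630803 [ 0.5649 -0.146  -2.59  ] [ 0.0041 -0.7139  0.0515]
q [  15.8814   41.0651  -34.9467   69.4683   11.1315  103.8779 -113.2604]
foot in rail [-0.0005  0.0307  0.0004] [ 0.038  -0.0648 -0.1094]
side 246 137
top 199 155
(array([-0.0004,  0.0304,  0.0004]), array([ 0.0302, -0.0659, -0.1038])) [ 0.0248  0.2215 -1.1327]
[-0.0004  0.0696 -0.0005  0.0302  0.0659 -0.1038]
[-0.0002  0.1696 -0.0005  0.0302  0.0659 -0.1038]
[-0.0001  0.1846 -0.0005  0.0302  0.0659 -0.1038]
```

View pics/side5.png

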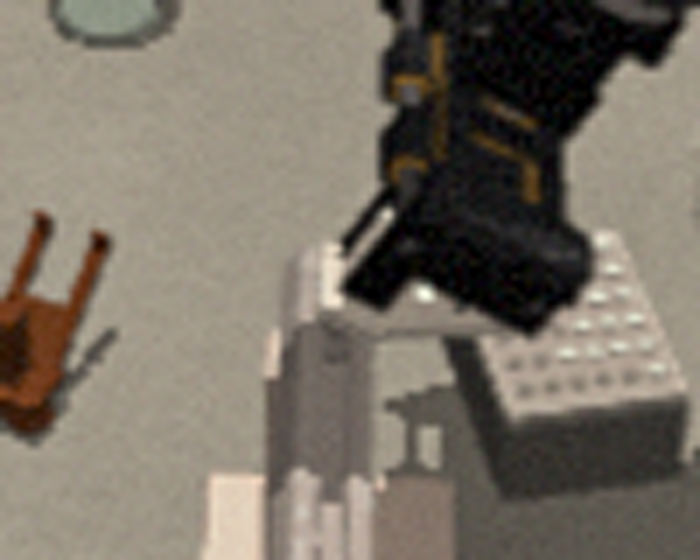

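Request:
arm_command([
  [[0,0.007,0,0,0,-0.1,1],[0,0.017,0,0,0,-0.1,1],[0,0.029,0,0,0,-0.1,1],[0,0.041,0,0,0,-0.1,1],[0,0.053,0,0,0,-0.1,1],[0,0.065,0,0,0,-0.1,1],[0,0.077,0,0,0,-0.1,1],[0,0.089,0,0,0,-0.1,1],[0,0.1,0,0,0,-0.1,1]],
])

```text
time_s: 9.75
tool_pos: [0.5744, -0.0401, 0.1562]
tool_rot: [180.0, 30.1, -5.5]
force: [-0.4, -0.0, -0.9]
grip_width: 0.0162
```

```bash
python3 look.py 6; python3 - <<'E'
from d import *
o=get_obs();print(foot_now(o),o["force"])
for y in(.205,.215): print(rel(tcp_for([0,y,.001]),RT,o))
E
```

```text
9.75 [ 0.5744 -0.0401  0.1562] [179.9839  30.0665  -5.4579] 0.016156594234368604 [-0.3765 -0.015  -0.9355] [ 0.0166 -0.7424  0.0188]
q [  22.9351   39.595   -33.3814   71.1855   13.5343  104.2887 -105.0756]
foot in rail [-0.0002  0.1309  0.0005] [ 0.0371 -0.0665  0.0364]
side 245 160
top 236 159
(array([-0.0005,  0.1323,  0.0005]), array([ 0.0425, -0.0625, -0.1458])) [ 0.4067  0.511  -1.1065]
[-0.0004  0.0727 -0.0005  0.0425  0.0625 -0.1458]
[-0.0003  0.0827 -0.0005  0.0425  0.0625 -0.1458]
```

View pics/side6.png

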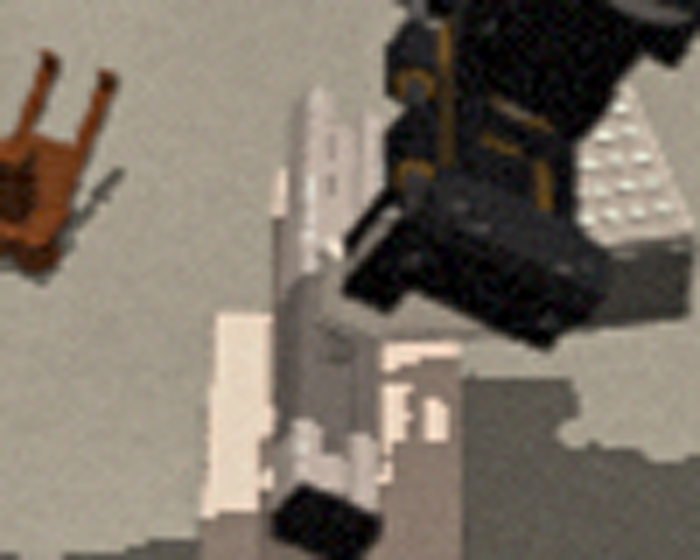

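Request:
arm_command([
  [[0,0.01,0,0,0,-0.1,1],[0,0.022,0,0,0,-0.1,1],[0,0.034,0,0,0,-0.1,1],[0,0.046,0,0,0,-0.1,1],[0,0.057,0,0,0,-0.1,1],[0,0.066,0,0,0,-0.1,1],[0,0.072,0,0,0,-0.1,1],[0,0.076,0,0,0,-0.1,1],[0,0.079,0,0,0,-0.1,1],[0,0.081,0,0,0,-0.1,1]],
])

```text
time_s: 10.85
tool_pos: [0.5669, -0.1193, 0.1562]
tool_rot: [-179.9, 30.1, -5.3]
force: [0.2, -0.2, -1.5]
grip_width: 0.0158
```

Request:
arm_command([
  [[0,0.001,0,0,0,0,1],[0,0.002,0,0,0,0,1],[0,0.003,0,0,0,0,1]],
])

```text
time_s: 11.15
tool_pos: [0.5666, -0.1223, 0.1562]
tool_rot: [-179.9, 30.1, -5.3]
force: [0.7, 0.6, -1.4]
grip_width: 0.0155
```

```bash
python3 - <<'E'
from d import *
o=get_obs();print(foot_now(o),o["force"],o["qpos"])
E
```

```text
(array([-0.0003,  0.2134,  0.0006]), array([ 0.0467, -0.0676,  0.1875])) [ 0.7419  0.6047 -1.3956] [ 28.085   39.5637 -31.7801  70.676   16.0319 104.9464 -98.1569]
```

Request:
arm_command([
  [[0,0.001,0,0,0,-0.1,1],[0,0.002,0,0,0,-0.2,1],[0,0.003,0,0,0,-0.2,1]],
])

```text
time_s: 11.45
tool_pos: [0.5663, -0.1255, 0.1562]
tool_rot: [-179.8, 30.1, -5.1]
force: [0.6, -0.4, -1.0]
grip_width: 0.0155
```

Request:
arm_command([
  [[0,0.001,0,0,0,0,1],[0,0.002,0,0,0,0,1],[0,0.003,0,0,0,0,1]],
])

```text
time_s: 11.75
tool_pos: [0.5661, -0.1279, 0.1562]
tool_rot: [-179.7, 30.1, -5.0]
force: [-0.5, 3.1, -0.5]
grip_width: 0.0158
```

```bash
python3 - <<'E'
from d import *
o=get_obs();print(foot_now(o),o["force"],o["qpos"])
E
```

```text
(array([-0.0003,  0.219 ,  0.0005]), array([-0.0195, -0.0735,  0.4013])) [-0.4706  3.0966 -0.5282] [ 28.4683  39.6222 -31.7018  70.5651  16.1893 105.0055 -97.4771]
```

Request:
arm_command([
  [[0,0.001,0,0,0,0.2,1],[0,0.002,0,0,0,0.3,1],[0,0.002,0,0,0,0.3,1]],
])

```text
time_s: 12.05
tool_pos: [0.5662, -0.1283, 0.1562]
tool_rot: [-179.8, 30.1, -5.2]
force: [0.6, 5.4, -1.6]
grip_width: 0.0158
```

```bash
python3 look.py 7
```

```text
12.05 [ 0.5662 -0.1283  0.1562] [-179.763    30.0581   -5.2431] 0.015784241479311734 [ 0.5986  5.3616 -1.5891] [ 1.1448 -0.8056 -0.7584]
q [ 28.504   39.6236 -31.6598  70.5373  16.1174 104.9956 -97.5961]
foot in rail [-0.0004  0.2193  0.0006] [-0.1084 -0.0586  0.2223]
side 245 182
top 268 163
```

View pics/side7.png

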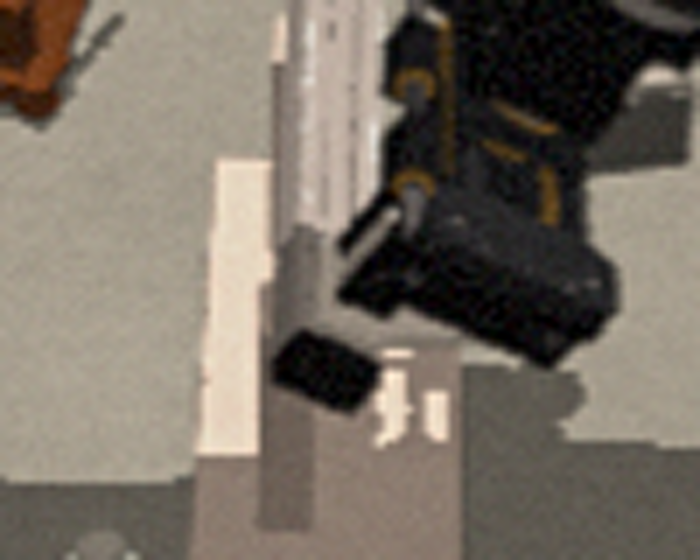

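Request:
arm_command([
  [[0,0,0,0,0,0,0.4],[0,0,0,0,0,0,0],[0,0,0,0,0,0,-0.2],[0,0,0,0,0,0,-0.2],[0,0,-0.02,0,0,0,-0.2],[0,0,-0.045,0,0,0,-0.2],[0,0,-0.075,0,0,0,-0.2],[0,0,-0.11,0,0,0,-0.2],[0,0,-0.14,0,0,0,-0.5],[0,0,-0.14,0,0,0,-1]],
])

```text
time_s: 13.15
tool_pos: [0.6254, -0.1364, 0.258]
tool_rot: [180.0, 30.2, -5.4]
force: [0.5, -0.5, -2.8]
grip_width: 0.0613
```

```bash
python3 look.py 8; python3 - <<'E'
from d import *
o=get_obs()
for p in [(.56,-.2,.35),(.467,-.2994,.35),(.467,-.2994,.26)]: print(p,rel(p,(180,0,-11)))
E
```

```text
13.15 [ 0.6254 -0.1364  0.258 ] [179.9881  30.2036  -5.4471] 0.06132466993105598 [ 0.5047 -0.4536 -2.8491] [-0.0382 -0.6719  0.0047]
q [  6.6828  41.7483   4.6333  50.8602  -0.3331 117.5753 -84.5469]
foot in rail [-0.0012  0.2219  0.1186] [ 0.0384 -0.2036  0.0458]
side 270 154
top 275 134
(0.56, -0.2, 0.35) [-0.0951  0.0677 -0.0474  1.9761 30.0118  4.9877]
(0.467, -0.2994, 0.35) [-0.166   0.1759 -0.005   1.9761 30.0118  4.9877]
(0.467, -0.2994, 0.26) [-0.1209  0.1749  0.0729  1.9761 30.0118  4.9877]
```

View pics/side8.png

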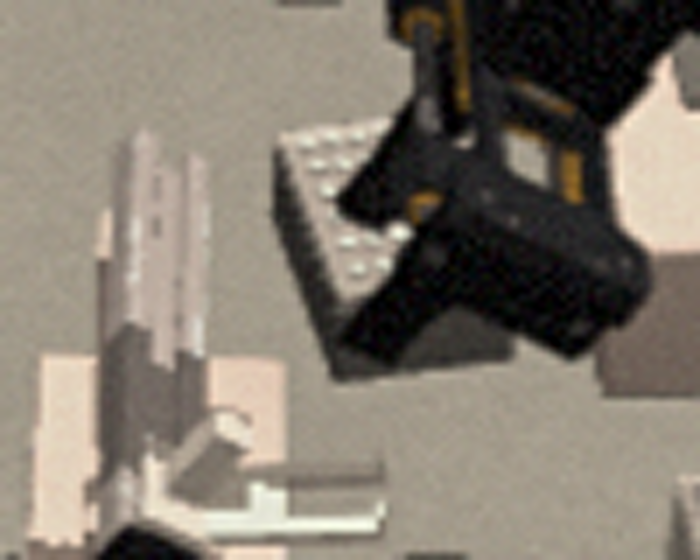

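Request:
arm_command([
  [[-0.02,0.01,-0.01,0.3,5,0.8,-1],[-0.04,0.025,-0.02,0.7,10,1.6,-1],[-0.06,0.04,-0.03,1,15,2.5,-1],[-0.08,0.055,-0.04,1.3,20,3.3,-1],[-0.095,0.068,-0.047,1.6,25,4.1,-1],[-0.115,0.09,-0.035,2,30,5,-1],[-0.13,0.12,-0.025,2,30,5,-1],[-0.15,0.15,-0.012,2,30,5,-1],[-0.166,0.176,-0.005,2,30,5,-1],[-0.166,0.176,-0.005,2,30,5,-1]],
])

```text
time_s: 14.25
tool_pos: [0.4642, -0.3017, 0.3471]
tool_rot: [-179.7, 0.3, -11.1]
force: [0.5, 0.3, 0.2]
grip_width: 0.0869
```

```bash
python3 look.py 9; python3 - <<'E'
from d import *
o=get_obs()
for p in [(.467,-.2994,.25),(.467,-.2994,.149)]: print(p,rel(p,(180,0,-11)))
E
```

```text
14.25 [ 0.4642 -0.3017  0.3471] [-179.6996    0.2977  -11.0979] 0.08693277943747335 [0.4986 0.2523 0.2217] [-0.0372  0.0202 -0.0135]
q [ 20.6395   4.9712  10.5824  85.1053  -1.0917  90.3904 -69.9165]
foot in rail [0.1536 0.4016 0.1275] [-1.7728 29.6931 -5.3865]
side 206 176
top 350 196
(0.467, -0.2994, 0.25) [ 0.      0.0032  0.0965 -0.5191  0.2477  0.2986]
(0.467, -0.2994, 0.149) [ 0.0004  0.0042  0.1975 -0.5191  0.2477  0.2986]
```

View pics/side9.png

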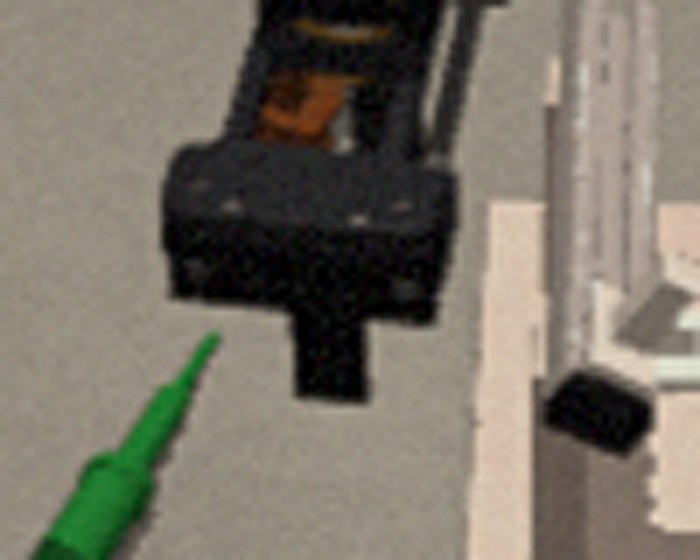

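View pics/top9.png

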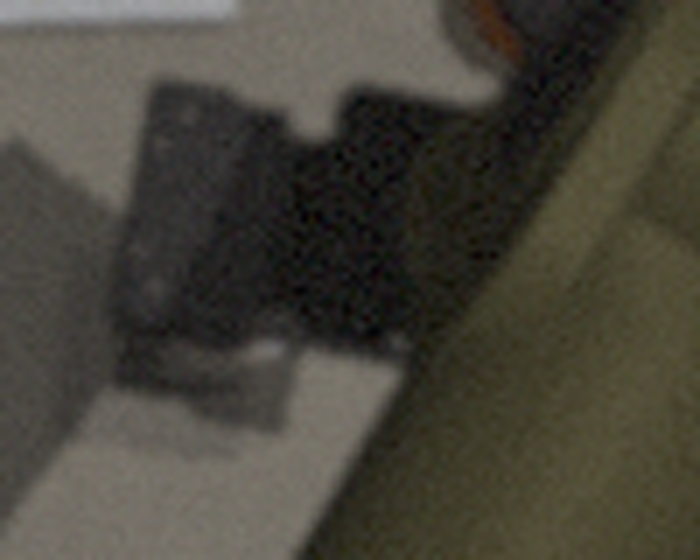

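Request:
arm_command([
  [[0,0.002,0.04,-0.5,0.2,0.3,-1],[0,0.003,0.08,-0.5,0.2,0.3,-1],[0,0.003,0.11,-0.5,0.2,0.3,-1],[0,0.004,0.14,-0.5,0.2,0.3,-1],[0,0.004,0.17,-0.5,0.2,0.3,-1],[0,0.004,0.19,-0.5,0.2,0.3,-1],[0,0.004,0.198,-0.5,0.2,0.3,-1],[0,0.004,0.198,-0.5,0.2,0.3,-0.8],[0,0.004,0.198,-0.5,0.2,0.3,-0.5]],
])

```text
time_s: 15.25
tool_pos: [0.4679, -0.2994, 0.1495]
tool_rot: [-180.0, -0.1, -11.0]
force: [-0.1, 0.4, 1.1]
grip_width: 0.0779
```

```bash
python3 look.py 10; python3 - <<'E'
from d import *
print(rel((.467,-.2994,.149),(180,0,-11)))
E
```

```text
15.25 [ 0.4679 -0.2994  0.1495] [-179.9665   -0.0595  -10.9507] 0.07786578247451799 [-0.0815  0.3579  1.076 ] [ 0.0206 -0.0032  0.0339]
q [ 20.6183   9.5984  10.2861 102.6435  -1.8976  67.8759 -69.4737]
foot in rail [ 0.0517  0.3992 -0.0419] [-1.4569 30.0382 -5.3177]
side 209 235
top 331 200
[-0.001  -0.0006  0.0011 -0.0113 -0.1271 -0.0096]
```

View pics/side10.png

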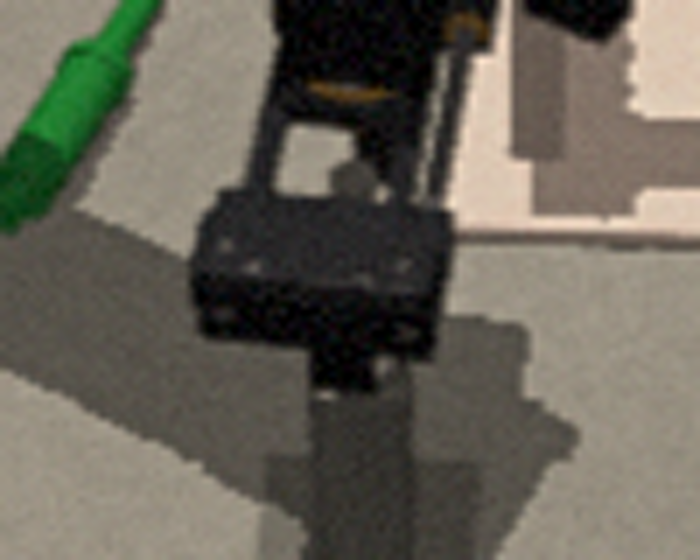

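Request:
arm_command([
  [[-0.0007,0,0,0,0,0,0],[-0.0007,0,0,0,0,0,0.5],[-0.0007,0,0,0,0,0,1],[-0.0007,0,0,0,0,0,1],[-0.0007,0,0,0,0,0,1],[-0.0007,0,0,0,0,0,1]],
], newtons=30)

```text
time_s: 15.95
tool_pos: [0.466, -0.2999, 0.1485]
tool_rot: [-180.0, 0.0, -11.1]
force: [0.3, 0.1, -1.2]
grip_width: 0.0273
```

```bash
python3 look.py 11; python3 - <<'E'
from d import *
o=get_obs();print(rel(o["tool_pos"]+[0,0,.16],(180,0,-11)))
E
```

```text
15.95 [ 0.466  -0.2999  0.1485] [-179.9516    0.0145  -11.051 ] 0.027343760785449745 [ 0.3347  0.0942 -1.1608] [ 0.0169 -0.01    0.0037]
q [ 20.6169   9.5435  10.4245 102.8288  -1.9003  67.8236 -69.4324]
foot in rail [ 0.0528  0.3998 -0.0436] [-1.5012 29.9641 -5.4107]
side 209 236
top 331 201
[-0.0001 -0.0001 -0.16   -0.0523  0.0183 -0.0548]
```

Request:
arm_command([
  [[0,0,-0.01,0,0,0,1],[0,0,-0.025,0,0,0,1],[0,0,-0.045,0,0,0,1],[0,0,-0.065,0,0,0,1],[0,0,-0.085,0,0,0,1],[0,0,-0.105,0,0,0,1],[0,0,-0.13,0,0,0,1],[0,0,-0.155,0,0,0,1],[0,0,-0.175,0,0,0,1],[0,0,-0.175,0,0,0,1]],
])

```text
time_s: 17.05
tool_pos: [0.4674, -0.3009, 0.3282]
tool_rot: [179.9, -0.4, -11.1]
force: [-0.5, 0.2, -0.6]
grip_width: 0.0274
```

```bash
python3 look.py 12
python3 - <<'E'
from h import *
c=load("side12");crop(c,"pics/side12b.png",200,150,300,260,5)
c=load("top12");crop(c,"pics/top12b.png",260,160,400,270,5)
E
```

```text
17.05 [ 0.4674 -0.3009  0.3282] [179.9371  -0.4011 -11.0535] 0.027433913772653994 [-0.5206  0.183  -0.6242] [-0.0302 -0.0015 -0.0527]
q [ 20.12     4.6587  10.7241  87.551   -0.9432  87.4729 -70.2089]
foot in rail [0.1412 0.4007 0.1128] [-1.3739 30.374  -5.4494]
side 207 182
top 348 195
```

View pics/side12b.png

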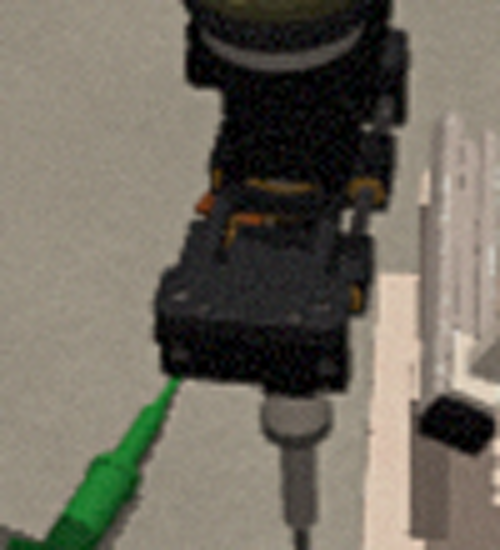

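View pics/top12b.png

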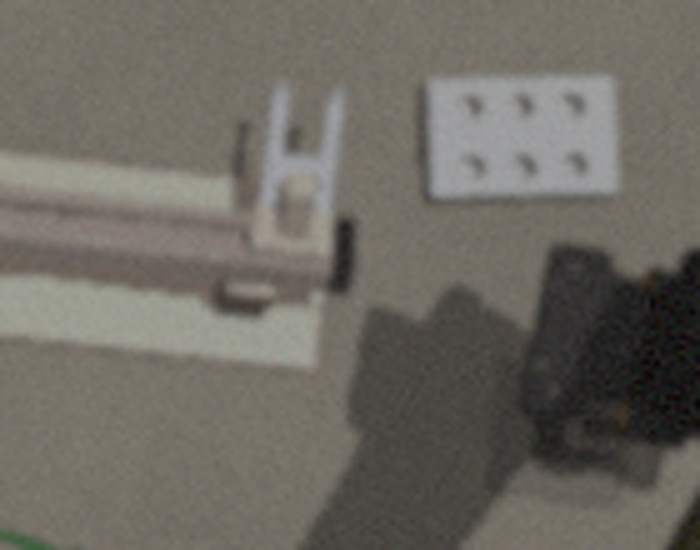

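```bash
cat > seat.py <<'E'
from fit import *
from d import RA,RO
import sys
np.set_printoptions(precision=4,suppress=True,linewidth=200)
def run(sfx,dy=.217):
  out=[]
  for n in ("side","top"):
    c=load(n+sfx);P=cloud(c);im=c["img"].astype(int);g=im.max(-1)
    Q=P.reshape(-1,3)
    Rs=RA@R.from_euler("y",-6,degrees=True).as_matrix()
    f0=RO+RA@[0,dy,0]+np.array([.0025 if n=="side" else -.0025,0,.0015])
    q=(Q-f0)@Rs
    m=(holder(q)<.011)&(q[:,2]>.019)&(g.ravel()>75)
    q=q[m]
    def res(x): return np.r_[holder((q-x[:3]/1000)@R.from_rotvec(x[3:],degrees=True).as_matrix())*1000, x[3:]*.5]
    s=least_squares(res,np.zeros(6),loss="soft_l1",f_scale=3)
    Rh=Rs@R.from_rotvec(s.x[3:],degrees=True).as_matrix(); f=f0+Rs@(s.x[:3]/1000)
    seat=f+Rh@[-.046,0,.0487]; yv=Rh[:,1]
    print(n,len(q),s.x,np.median(abs(s.fun)),"foot",f,"rail:",RA.T@(f-RO),"seat",seat,"fork dir",-Rh@[np.cos(a36),0,-np.sin(a36)])
    out.append(seat)
  print("mean seat",np.mean(out,0))
if __name__=="__main__": run(sys.argv[1])
E
python3 seat.py 12
```

```text
side 431 [-0.4653  0.7262  0.115  -0.1383  5.0963 -0.6463] 1.106858599847571 foot [ 0.5537 -0.1252  0.1313] rail: [-0.0019  0.2175  0.0026] seat [ 0.6178 -0.132   0.1495] fork dir [ 0.9904 -0.1057  0.0889]
top 386 [-2.1909  3.2525  1.8408  1.1437  5.9631  0.6486] 1.3387436048211974 foot [ 0.5508 -0.1279  0.1317] rail: [0.0005 0.2205 0.0017] seat [ 0.6149 -0.1326  0.1508] fork dir [ 0.9918 -0.0741  0.1038]
mean seat [ 0.6163 -0.1323  0.1502]
```

```bash
python3 - <<'E'
from d import *
print(RO+RA@[-.046,.2193,.0487])
o=get_obs();print(o["tool_pos"])
for p in [(.62,-.27,.345),(.6165,-.1323,.345)]: print(rel(p,(180,0,-8)))
E
```

```text
[ 0.6145 -0.1328  0.1492]
[ 0.4661 -0.3     0.3241]
[ 0.1453 -0.059  -0.0208 -0.0388 -0.0488 -3.0491]
[ 0.1155 -0.1935 -0.0207 -0.0388 -0.0488 -3.0491]
```

Request:
arm_command([
  [[0.015,-0.006,-0.02,0,0,0,1],[0.04,-0.017,-0.02,0,0,-1,1],[0.07,-0.03,-0.02,0,0,-2,1],[0.1,-0.043,-0.02,0,0,-3,1],[0.13,-0.06,-0.02,0,0,-3,1],[0.135,-0.09,-0.02,0,0,-3,1],[0.13,-0.12,-0.02,0,0,-3,1],[0.123,-0.15,-0.02,0,0,-3,1],[0.118,-0.18,-0.02,0,0,-3,1],[0.116,-0.193,-0.02,0,0,-3,1]],
])

```text
time_s: 18.15
tool_pos: [0.6168, -0.1285, 0.3422]
tool_rot: [-179.8, 0.2, -7.8]
force: [-0.4, 0.0, -0.8]
grip_width: 0.0276
```

```bash
python3 look.py 13; python3 - <<'E'
from d import *
o=get_obs();print(o["tool_pos"])
for p in [(.616,-.1326,.32),(.616,-.1326,.22)]: print(rel(p,(180,0,-8)))
E
```

```text
18.15 [ 0.6168 -0.1285  0.3422] [-179.8175    0.1619   -7.7654] 0.027634453675648533 [-0.3578  0.0456 -0.7525] [0.0664 0.0445 0.0283]
q [  6.4384  14.4929   3.8453  74.6165  -1.1374  91.0912 -87.6226]
foot in rail [0.034  0.2146 0.1908] [-0.7745 29.8377 -2.1648]
side 268 126
top 276 131
[ 0.6169 -0.1302  0.3427]
[-0.0006  0.0026  0.0227 -0.109   0.1044  0.1998]
[-0.0004  0.0027  0.1227 -0.109   0.1044  0.1998]
```

View pics/side13.png

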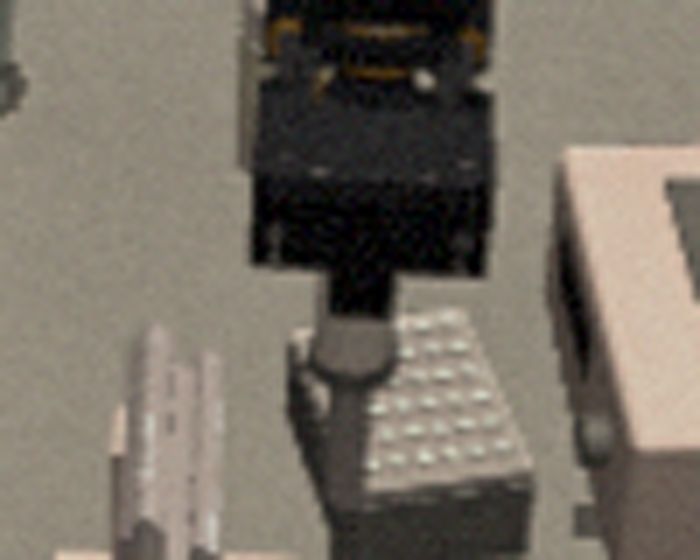

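```bash
cat > pfit.py <<'E'
from fit import *
import sys
np.set_printoptions(precision=4,suppress=True,linewidth=200)
def pm(p): return U(cyl(p,.008,-.06,0),cyl(p,.016,0,.008),cyl(p,.014,.008,.035),cyl(p,.003,-.105,-.06))
def run(sfx,tcp,cams=(("side",.0025),)):
  for n,b in cams:
    P=roi(cloud(load(n+sfx)),tcp-[.04,.04,.16],tcp+[.04,.04,0.03]); s0=tcp-[0,0,.0385]+np.array([b,0,.0015])
    q=P-s0; q=q[(pm(q)<.010)&(q[:,2]<.033)&(q[:,2]>-.10)]
    def res(x): return np.r_[pm((q-np.r_[x[:3]/1000])@R.from_rotvec([x[3],x[4],0],degrees=True).as_matrix())*1000,x[3:]]
    s=least_squares(res,np.zeros(5),loss="soft_l1",f_scale=3)
    print(n,len(q),"shift mm, tilt",s.x,np.median(abs(s.fun)))
E
python3 -c "
from pfit import *
run('13',np.array([.6168,-.1295,.3425]),(('side',.0025),('top',-.0025)))"
```

```text
side 271 shift mm, tilt [-1.357   1.9677 -0.6189 -0.3021  0.4381] 0.9246001264557255
top 0 shift mm, tilt [0. 0. 0. 0. 0.] 0.0
```

```bash
python3 - <<'E'
from d import *
o=get_obs();print(o["tool_pos"])
for p in [(.6165,-.133,.265)]: print(rel(p,(180,0,-8)))
E
```

```text
[ 0.6169 -0.1302  0.3427]
[ 0.0001  0.003   0.0777 -0.109   0.1044  0.1998]
```

Request:
arm_command([
  [[0,0.003,0,-0.1,0.1,0.2,1],[0,0.003,0.005,-0.1,0.1,0.2,1],[0,0.003,0.02,-0.1,0.1,0.2,1],[0,0.003,0.035,-0.1,0.1,0.2,1],[0,0.003,0.05,-0.1,0.1,0.2,1],[0,0.003,0.065,-0.1,0.1,0.2,1],[0,0.003,0.077,-0.1,0.1,0.2,1],[0,0.003,0.077,-0.1,0.1,0.2,1],[0,0.003,0.077,-0.1,0.1,0.2,1]],
])

```text
time_s: 19.15
tool_pos: [0.6165, -0.1357, 0.2666]
tool_rot: [180.0, -0.1, -8.2]
force: [0.3, -0.9, -1.0]
grip_width: 0.0271
```

```bash
python3 look.py 14; python3 - <<'E'
from h import *
c=load("side14");crop(c,"pics/side14b.png",265,160,355,250,7)
E
python3 -c "
from pfit import *
from d import get_obs
t=get_obs()['tool_pos'];run('14',t)
import seat; seat.run('14')"
```

```text
19.15 [ 0.6165 -0.1357  0.2666] [179.9562  -0.0808  -8.2434] 0.027133627982597427 [ 0.3421 -0.8829 -0.9599] [ 0.0333  0.0095 -0.0284]
q [  6.8273  14.9734   3.8995  82.4854  -0.9747  82.4928 -87.5227]
foot in rail [-0.0043  0.2219  0.1257] [-0.6736 30.074  -2.6926]
side 266 151
top 275 137
side 237 shift mm, tilt [-1.5646  0.7649 -1.8033 -1.8431 -0.0136] 0.867448735272414
side 412 [-0.7599  0.7615  0.5623  0.1726  5.3513 -2.3244] 1.0754811896927612 foot [ 0.5542 -0.1252  0.1315] rail: [-0.0022  0.2175  0.003 ] seat [ 0.6181 -0.133   0.15  ] fork dir [ 0.9877 -0.125   0.0936]
top 33 [ 6.1134  0.832   0.0869 -1.5019  0.0049  0.3071] 0.6744529652559019 foot [ 0.5433 -0.1248  0.1352] rail: [0.009  0.2181 0.0008] seat [ 0.6088 -0.1321  0.1475] fork dir [ 0.9943 -0.1069 -0.    ]
mean seat [ 0.6134 -0.1326  0.1487]
```

View pics/side14b.png

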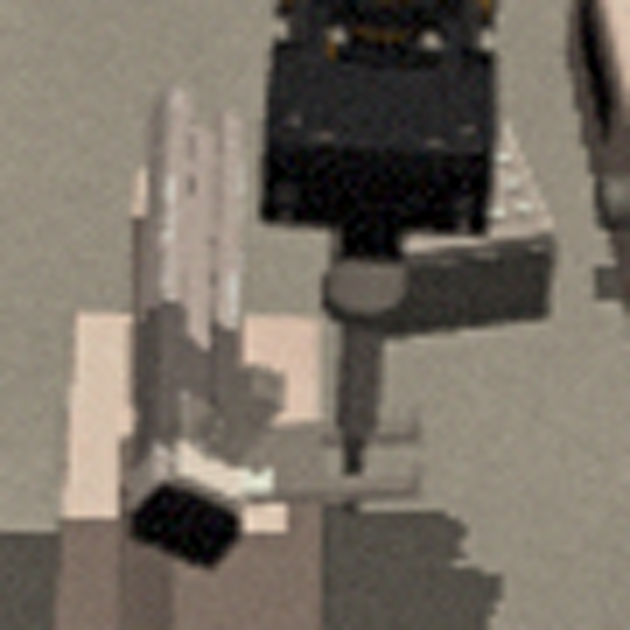

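```bash
python3 - <<'E'
from d import *
o=get_obs();print(o["tool_pos"],o["force"])
for p in [(.617,-.1337,.2),(.617,-.1337,.1877)]: print(rel(p,(180,0,-8)))
E
```

```text
[ 0.617  -0.1358  0.2677] [ 0.4769  0.5229 -1.354 ]
[-0.0005 -0.0021  0.0677  0.0475 -0.189  -0.2454]
[-0.0006 -0.0021  0.08    0.0475 -0.189  -0.2454]
```

Request:
arm_command([
  [[0,-0.002,0,0,-0.2,-0.2,1],[0,-0.002,0.005,0,-0.2,-0.2,1],[0,-0.002,0.015,0,-0.2,-0.2,1],[0,-0.002,0.025,0,-0.2,-0.2,1],[0,-0.002,0.035,0,-0.2,-0.2,1],[0,-0.002,0.045,0,-0.2,-0.2,1],[0,-0.002,0.055,0,-0.2,-0.2,1],[0,-0.002,0.062,0,-0.2,-0.2,1],[0,-0.002,0.066,0,-0.2,-0.2,1],[0,-0.002,0.066,0,-0.2,-0.2,1]],
])

```text
time_s: 20.25
tool_pos: [0.6166, -0.1337, 0.2]
tool_rot: [180.0, 0.2, -8.1]
force: [-1.0, 0.5, -0.7]
grip_width: 0.0274
```

```bash
python3 look.py 15; python3 - <<'E'
from h import *
c=load("side15");crop(c,"pics/side15b.png",265,160,355,250,7)
E
python3 -c "
from pfit import *
from d import get_obs
t=get_obs()['tool_pos'];print(t);run('15',t)
import seat; seat.run('15')"
```

```text
20.25 [ 0.6166 -0.1337  0.2   ] [179.9589   0.1721  -8.0503] 0.02741252422833982 [-0.9734  0.4586 -0.749 ] [ 0.0528  0.013  -0.0065]
q [  6.8339  16.6937   3.6516  87.9149  -1.0329  75.596  -87.4583]
foot in rail [-0.0373  0.22    0.0678] [-0.6312 29.822  -2.5011]
side 265 171
top 272 141
[ 0.6171 -0.1338  0.2011]
side 217 shift mm, tilt [-2.078  -0.0867 -0.8632 -1.1964  0.5144] 1.2407239186145724
side 395 [-1.6128  0.9561  0.067  -0.6605  6.1376 -0.4006] 1.096103601844662 foot [ 0.5545 -0.1255  0.1306] rail: [-0.003   0.2177  0.0024] seat [ 0.6183 -0.1325  0.1499] fork dir [ 0.9884 -0.1079  0.1069]
top 0 [0. 0. 0. 0. 0. 0.] 0.0 foot [ 0.5483 -0.1244  0.1315] rail: [0.0029 0.2172 0.0001] seat [ 0.6138 -0.1307  0.1439] fork dir [ 0.9954 -0.0958  0.    ]
mean seat [ 0.6161 -0.1316  0.1469]
```

View pics/side15b.png

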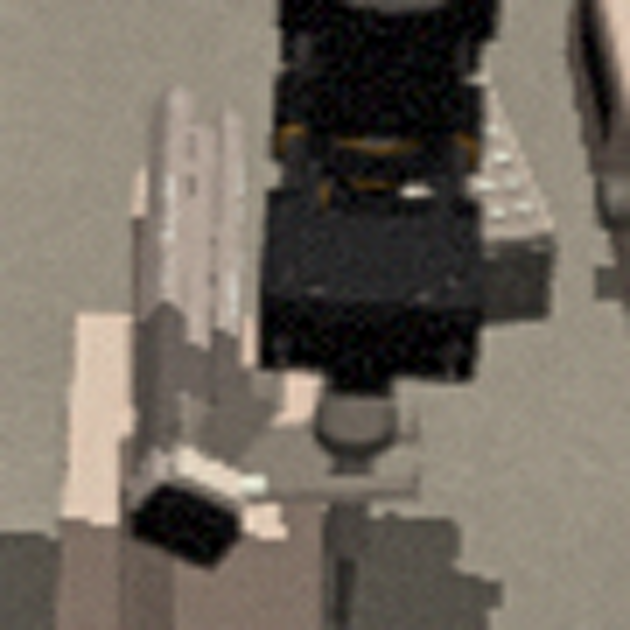

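Request:
arm_command([
  [[0.0005,-0.0006,0.003,0,0,0,1],[0.0005,-0.0006,0.006,0,0,0,1],[0.0005,-0.0006,0.008,0,0,0,1],[0.0005,-0.0006,0.01,0,0,0,1],[0.0005,-0.0006,0.011,0,0,0,1]],
])

```text
time_s: 20.85
tool_pos: [0.6173, -0.1333, 0.1894]
tool_rot: [180.0, 0.1, -8.1]
force: [0.0, -0.1, -0.8]
grip_width: 0.0274
```

Request:
arm_command([
  [[0,0,0.001,0,0,0,1],[0,0,0.002,0,0,0,1],[0,0,0.003,0,0,0,1]],
])

```text
time_s: 21.15
tool_pos: [0.6175, -0.1334, 0.1868]
tool_rot: [180.0, 0.1, -8.1]
force: [-0.6, -0.0, -0.8]
grip_width: 0.0273
```

Request:
arm_command([
  [[0,0,0.001,0,0,0,1],[0,0,0.002,0,0,0,1],[0,0,0.003,0,0,0,1]],
])

```text
time_s: 21.45
tool_pos: [0.6174, -0.1333, 0.1837]
tool_rot: [180.0, 0.1, -8.1]
force: [0.4, 0.4, -1.3]
grip_width: 0.0274
```

```bash
python3 look.py 16; python3 - <<'E'
from h import *
c=load("side16");crop(c,"pics/side16b.png",265,180,345,250,9)
E
python3 -c "
from pfit import *
from d import get_obs
t=get_obs()['tool_pos'];print(t);run('16',t)
import seat; seat.run('16')"
```

```text
21.45 [ 0.6174 -0.1333  0.1837] [179.9577   0.1034  -8.0523] 0.02742825634782006 [ 0.4172  0.4449 -1.3422] [0.0299 0.0881 0.042 ]
q [  6.8273  17.2658   3.595   89.0729  -1.0623  73.7976 -87.4931]
foot in rail [-0.0463  0.2195  0.0542] [-0.6291 29.8907 -2.5039]
side 265 175
top 271 142
[ 0.6173 -0.1333  0.1835]
side 276 shift mm, tilt [-1.4874 -0.157  -3.8236 -0.0607  0.0085] 1.7294666637622065
side 374 [-0.8196  1.5351  0.493   0.9085  2.7264 -1.3986] 1.235925023448465 foot [ 0.5541 -0.126   0.1314] rail: [-0.0023  0.2183  0.0029] seat [ 0.6189 -0.1326  0.1469] fork dir [ 0.9933 -0.1055  0.0477]
top 0 [0. 0. 0. 0. 0. 0.] 0.0 foot [ 0.5483 -0.1244  0.1315] rail: [0.0029 0.2172 0.0001] seat [ 0.6138 -0.1307  0.1439] fork dir [ 0.9954 -0.0958  0.    ]
mean seat [ 0.6164 -0.1316  0.1454]
```

View pics/side16b.png

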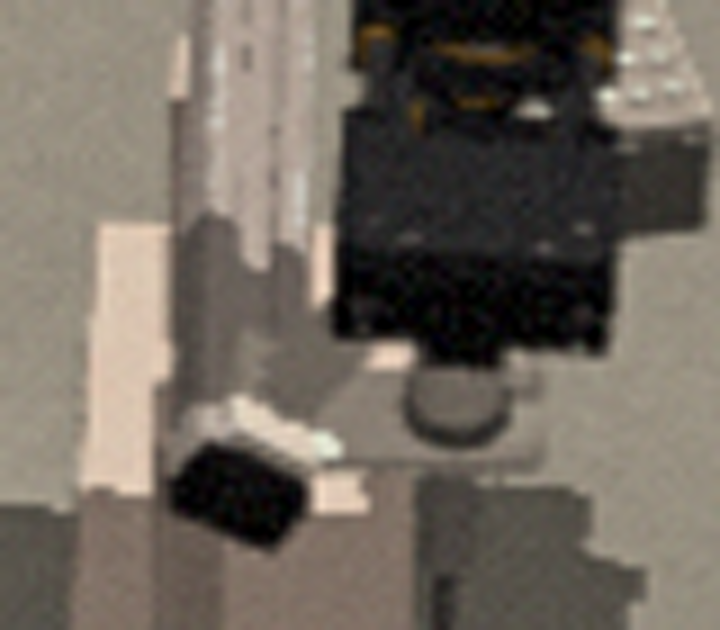

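Request:
arm_command([
  [[0,0,0.001,0,0,0,1],[0,0,0.002,0,0,0,1],[0,0,0.002,0,0,0,1]],
])

```text
time_s: 21.85
tool_pos: [0.6173, -0.1333, 0.1815]
tool_rot: [180.0, 0.1, -8.0]
force: [-0.1, -1.4, -1.2]
grip_width: 0.0274
```

Request:
arm_command([
  [[0,0,0.0007,0,0,0,1],[0,0,0.0014,0,0,0,1],[0,0,0.0014,0,0,0,1]],
])

```text
time_s: 22.15
tool_pos: [0.6175, -0.1333, 0.1804]
tool_rot: [180.0, 0.1, -8.0]
force: [0.1, -0.4, 0.1]
grip_width: 0.0271
```

Request:
arm_command([
  [[0,0,0.0007,0,0,0,1],[0,0,0.0014,0,0,0,1],[0,0,0.0014,0,0,0,1]],
])

```text
time_s: 22.45
tool_pos: [0.6178, -0.1333, 0.1794]
tool_rot: [180.0, 0.0, -8.1]
force: [1.3, -0.6, 1.2]
grip_width: 0.0273
```

```bash
python3 look.py 17
python3 -c "
from pfit import *
from d import get_obs
o=get_obs();t=o['tool_pos'];print(t,o['force']);run('17',t)
import seat; seat.run('17')"
```

```text
22.45 [ 0.6178 -0.1333  0.1794] [179.9573   0.049   -8.0515] 0.02732370869212613 [ 1.3238 -0.5839  1.1705] [ 0.0284 -0.0009 -0.0192]
q [  6.8366  17.4133   3.5831  89.3814  -1.0724  73.2874 -87.4863]
foot in rail [-0.0487  0.2195  0.0507] [-0.6273 29.9451 -2.5037]
side 265 176
top 271 142
[ 0.6178 -0.1333  0.1794] [1.5226 0.0797 1.1418]
side 275 shift mm, tilt [-2.0191 -0.5695 -5.1159  0.1169 -0.4162] 1.6681944404897275
side 365 [-2.6084  1.3805  1.3827  0.8952  0.7797 -0.6082] 1.1300994428728364 foot [ 0.5561 -0.1261  0.1311] rail: [-0.0041  0.2181  0.0036] seat [ 0.6215 -0.1321  0.1443] fork dir [ 0.9954 -0.0951  0.0136]
top 0 [0. 0. 0. 0. 0. 0.] 0.0 foot [ 0.5483 -0.1244  0.1315] rail: [0.0029 0.2172 0.0001] seat [ 0.6138 -0.1307  0.1439] fork dir [ 0.9954 -0.0958  0.    ]
mean seat [ 0.6177 -0.1314  0.1441]
```

Request:
arm_command([
  [[0,0,-0.001,0,0,0,1],[0.001,0,-0.001,0,0,0,1],[0.002,0,-0.001,0,0,0,1],[0.002,0,-0.0005,0,0,0,1],[0.002,0,0,0,0,0,1]],
])

```text
time_s: 23.05
tool_pos: [0.6191, -0.1336, 0.1789]
tool_rot: [180.0, 0.2, -8.1]
force: [-2.0, 0.8, 2.6]
grip_width: 0.0271
```

```bash
python3 look.py 18
python3 -c "
from pfit import *
from d import get_obs
o=get_obs();t=o['tool_pos'];print(t,o['force']);run('18',t)
import seat; seat.run('18')"
```

```text
23.05 [ 0.6191 -0.1336  0.1789] [179.9532   0.151   -8.0569] 0.02705956157667632 [-2.0465  0.7683  2.6044] [0.1377 0.5183 0.0282]
q [  6.8374  17.6663   3.5954  89.1172  -1.083   73.401  -87.481 ]
foot in rail [-0.0501  0.2197  0.0508] [-0.6269 29.8429 -2.5093]
side 266 176
top 271 142
[ 0.6191 -0.1336  0.1789] [-2.3788  0.8653  1.3109]
side 267 shift mm, tilt [-2.2594  0.1853 -6.0525 -0.3555 -0.1535] 1.5407470372448118
side 357 [-3.2989  0.8711  1.4538 -0.1633  1.6321 -0.6429] 1.3030929281142205 foot [ 0.5567 -0.1256  0.1307] rail: [-0.0048  0.2176  0.0036] seat [ 0.6218 -0.1325  0.145 ] fork dir [ 0.9939 -0.1064  0.0285]
top 0 [0. 0. 0. 0. 0. 0.] 0.0 foot [ 0.5483 -0.1244  0.1315] rail: [0.0029 0.2172 0.0001] seat [ 0.6138 -0.1307  0.1439] fork dir [ 0.9954 -0.0958  0.    ]
mean seat [ 0.6178 -0.1316  0.1444]
```

View pics/side18.png

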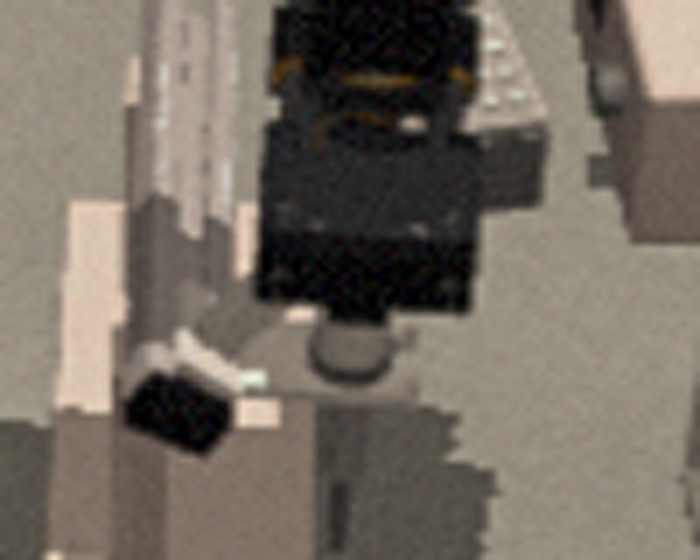

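Request:
arm_command([
  [[0,0,0,0,0,0,0.3],[0,0,0,0,0,0,0.1],[0,0,0,0,0,0,-0.2],[0,0,0,0,0,0,-0.4],[0,0,0,0,0,0,-0.4]],
])

```text
time_s: 23.65
tool_pos: [0.6194, -0.1336, 0.1788]
tool_rot: [180.0, 0.1, -8.0]
force: [1.0, -1.1, 0.0]
grip_width: 0.0545
```

Request:
arm_command([
  [[0,0,-0.01,0,0,0,-0.4],[0,0,-0.025,0,0,0,-0.4],[0,0,-0.045,0,0,0,-0.4],[0,0,-0.07,0,0,0,-0.4],[0,0,-0.1,0,0,0,-0.4],[0,0,-0.13,0,0,0,-0.4],[0,0,-0.16,0,0,0,-0.4],[0,0.04,-0.18,0,0,0,-0.4],[0,0.08,-0.19,0,0,0,-0.4],[0,0.12,-0.19,0,0,0,-0.4]],
])

```text
time_s: 24.65
tool_pos: [0.6035, -0.2536, 0.3736]
tool_rot: [179.9, -0.3, -8.0]
force: [-0.1, -0.7, -0.2]
grip_width: 0.0609
```

Request:
arm_command([
  [[-0.03,0.04,0,0,0,0,-0.4],[-0.06,0.08,0,0,0,0,-0.4],[-0.09,0.12,0,0,0,0,-0.4],[-0.12,0.15,0,0,0,0,-0.4],[-0.12,0.18,0,0,0,0,-0.4],[-0.12,0.18,0,0,0,0,-0.4]],
])

```text
time_s: 25.25
tool_pos: [0.4553, -0.4188, 0.3712]
tool_rot: [179.7, 0.0, -8.5]
force: [0.2, 0.5, -0.1]
grip_width: 0.0608
```

```bash
python3 look.py 19
python3 - <<'E'
from h import *
c=load("side19");crop(c,"pics/side19b.png",260,150,360,250,6)
c=load("top19");crop(c,"pics/top19b.png",270,140,370,240,6)
E
python3 -c "
import numpy as np
from pfit import *
import seat; seat.run('19')
for s in ('side','top'): 
  run('19',np.array([.619,-.1335,.180]),((s,.0025 if s=='side' else -.0025),))
"
```

```text
25.25 [ 0.4553 -0.4188  0.3712] [179.7363   0.0489  -8.5483] 0.06081435290304593 [ 0.1675  0.5162 -0.066 ] [ 0.0825  0.0025 -0.0264]
q [ 28.2776  13.0221  14.7455  73.5878  -3.0484  93.6922 -56.0908]
foot in rail [0.1636 0.5194 0.1495] [-0.5416 29.9369 -3.0468]
side 202 209
top 404 200
side 406 [-2.3648  1.9705  1.7292  2.129   1.1683 -0.6908] 1.3637425697012335 foot [ 0.556  -0.1266  0.1315] rail: [-0.0039  0.2187  0.004 ] seat [ 0.6214 -0.1317  0.1452] fork dir [ 0.9963 -0.0834  0.0202]
top 356 [-3.1106  0.4266  1.7808 -1.1821  1.4696 -0.0942] 1.3925690750177349 foot [ 0.5518 -0.1252  0.1311] rail: [-0.0004  0.2177  0.0015] seat [ 0.6169 -0.1325  0.1451] fork dir [ 0.9937 -0.1094  0.0255]
mean seat [ 0.6192 -0.1321  0.1452]
side 272 shift mm, tilt [-1.7409  0.5688 -4.4421 -0.0548  1.1023] 1.5971907002191648
top 105 shift mm, tilt [-1.9521  2.4121 -5.6406  1.5473  2.4477] 1.6963878053516819
```

View pics/side19b.png

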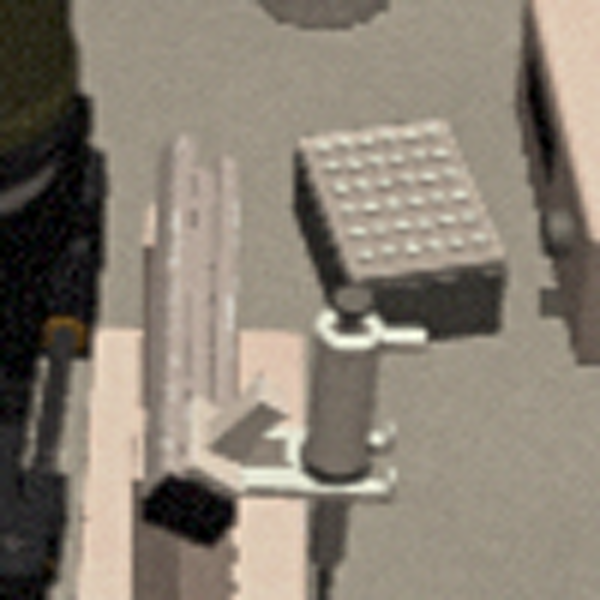

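View pics/top19b.png

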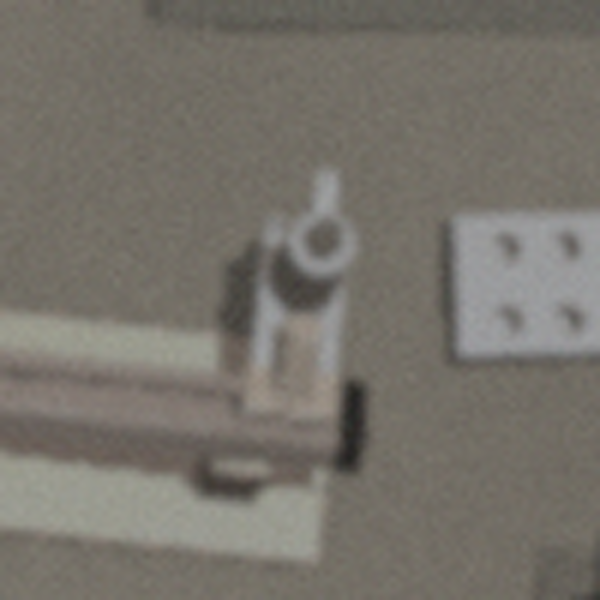

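```bash
python3 - <<'E'
from fit import *
np.set_printoptions(precision=4,suppress=True)
# full upper model relative to seat, incl. finger rest; original post fit used same model with seat at z=.110
def m(p): 
    q=p+[0,0,.110]; return U(pip(q),cyl(p,.008,-.06,0))
for n in ("side","top"):
    P=roi(cloud(load(n+"19")),[.58,-.175,.155],[.67,-.09,.26])
    def res(x):
        A=(R.from_rotvec([x[3],x[4],0],degrees=True)*R.from_euler("z",x[5],degrees=True)).as_matrix()
        return m((P-x[:3]/1000)@A)*1000
    s=least_squares(res,[619,-133,146,0,0,172],loss="soft_l1",f_scale=3)
    print(n,len(P),s.x,np.median(abs(s.fun)))
E
```

```text
side 367 [ 600.8085 -134.4152  154.5748   -2.4981   21.0113  170.676 ] 2.6889566654129116
top 203 [ 596.3892 -129.5758  148.8772    2.7755   16.3518  177.0392] 2.666845889461422
```

```bash
python3 - <<'E'
from fit import *
from cell import *
np.set_printoptions(precision=4,suppress=True)
def m(p): 
    q=p+[0,0,.110]; return U(pip(q),cyl(p,.008,-.06,0))
for n in ("side","top"):
    c=read_camera(n)
    P=roi(cloud(c),[.58,-.175,.157],[.67,-.09,.26]); P=P[(P[:,0]>.6)|(P[:,2]>.2)]
    def res(x):
        A=(R.from_rotvec([x[3],x[4],0],degrees=True)*R.from_euler("z",x[5],degrees=True)).as_matrix()
        return m((P-x[:3]/1000)@A)*1000
    s=least_squares(res,[619,-133,146,0,0,172],loss="soft_l1",f_scale=2)
    print(n,len(P),s.x,np.median(abs(s.fun)))
print(get_obs()["time_s"])
E
```

```text
side 313 [ 620.0735 -132.4672  142.7453   -0.0753    1.3475  171.6514] 1.0284445087624001
top 174 [ 617.2967 -132.6353  143.1131    0.2541    0.1648  174.5093] 0.7726288307380877
25.45
```

```bash
python3 - <<'E'
from cell import *
print(sign_off()); print(get_obs()["time_s"])
E
```

```text
the job is handed in; nothing more can be done
None
the job is handed in; nothing more can be done
```

The holder is on the rail, home against the stop, and the pipette hangs upright in its fork. The gripper is open and clear, and I handed the job in at about 25.5 s.

- **Holder:** I fed its foot into the open end and slid it along until it met the stop, where the push-back force rose to 5.4 N. The last camera fits put the foot at y ≈ 0.218–0.219 m in the rail, against 0.217 m nominal.
- **Foot x:** the side camera read −3.9 mm and the top camera −0.4 mm. The two cameras disagreed by 4–5 mm along world x throughout, so I worked with their mean.
- **Pipette:** I lowered it through the gap in the fork and pressed the collar down until the fork had sagged level. After release, its seat fitted about 2–3 mm from the fork's seat, with a tilt under 1.5°.
- **A check that disagreed:** cruder fits placed the collar several millimetres too low, and one showed a false tilt of 16–21°. Holder and fork points had got into those fits. The fit with those points left out is the one I report above.
- **Bystanders:** I saw no contact with any of them in the pictures, but I did not measure their positions again at the end.

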